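# Fetch the flat bar from behind the standing offcuts

### The job

I need the drilled flat bar that lies along the back of the stock tray, behind three steel offcuts standing in front of it. First stand all three offcuts upright on the rubber mat, then lay the bar flat on the steel base plate, centred and lengthwise along it, and then stand each offcut back in the tray exactly where it stood before. Leave the tape measure and the tin where they are.

Things in the scene. Friction and masses are not known exactly. Their poses are not given: they have to be found in the camera images.
- pipe_ring: round ring of grey steel pipe standing on end, 48 mm outside diameter, 52 mm high, about 0.34 kg, wall 5 mm, open in the middle. Origin: centre of its underside, z up along its axis; its yaw has no meaning. At the start it stands in one of the three places of the front row in the tray.
- box_offcut: piece of square steel box section standing on end, 48 x 48 mm, 55 mm high, wall 5 mm, about 0.35 kg; a hollow square from above. Origin: centre of its underside, x and y square to its faces, z up. At the start it stands in one of the three places of the front row, its faces parallel to the tray's sides.
- beam_offcut: piece of steel I-beam standing on end, 55 mm high, about 0.40 kg; an H from above. Its two flanges (46 mm wide along y, 7 mm thick) have their flat outer faces at x = -24 and +24 mm, so it is gripped 48 mm wide along its x; the web lies between them. Origin: centre of its underside, z up. At the start it stands in one of the three places of the front row with its x along the tray's x.
- flat_bar: rusty brown flat steel bar with two holes, 40 mm (x) x 110 mm (y) x 8 mm, about 0.28 kg, lying flat. Origin: centre of its underside. It is the same either way round. At the start it lies along the tray's y on the tray floor, right behind (tray +x) the row of offcuts with only about 6 mm between; it is gripped across its 40 mm width once the offcuts are gone.
- stock_tray: grey sheet-steel tray, fixed, 160 mm (x) x 200 mm (y), floor 3 mm thick; lips 10 mm high at the front (-x) and sides, back wall (+x) 30 mm high. Origin: centre of its underside. The three offcuts stand in a row along y at x about -45 mm, y about -60, 0 and +60 mm (about 12 mm free between neighbours, so they are gripped along the tray's x, above the bar); the bar lies at x about +7 mm, with about 50 mm free between it and the back wall.
- rubber_mat: dark rubber bench mat, fixed, 160 mm (x) x 220 mm (y) x 4 mm thick. Origin: centre of its underside, so its top is at z = 4 mm.
- base_plate: bare grey steel plate lying flat on the bench, fixed, 110 mm (x) x 215 mm (y) x 6 mm thick. Origin: centre of its underside, so its top is at z = 6 mm. The same either way round.
- tape_measure: tape measure standing on its base, 32 x 82 x 66 mm, a bystander between the robot and the work. Origin: centre of its underside.
- paste_tin: round closed tin, 72 mm diameter, 49 mm high, a bystander between the robot and the work. Origin: centre of its underside.
Not all that is in view belongs to the job. What is shaped like the box_offcut but brown or red is not meant.

How it is judged:
By the outcome, as a careful person would: the job done as asked, in the order asked, and still so for the second after the job is handed in, with the robot touching nothing.
It also fails if it takes over 144 s, if anything falls off the work surface, if the arm or the gripper's body presses on something with over 40 N, if the wrist force passes 120 N, or if a joint passes its speed limit or range.

### The arm

A 6-joint arm with a two-finger parallel gripper is mounted at the origin on the work surface; the furniture and walls round the work are solid. World frame = base frame: x ahead of the robot, y to its left, z up, the work surface at z = 0. Lengths are in m, angles in degrees, forces in N, time in s.
With the tool pointing down it reaches from about 0.35 to 0.875 m from the base axis. Payload 4.2 kg.
Tool frame: the origin (TCP) lies at the very end of the fingers, on their centre line; the grasp point (between the pads) lies 19 mm behind it (grip_point_offset is the distance from the TCP to the grasp point, in m); x points along the fingers, y is the direction in which the jaws open and shut, and the axes are right-handed (so a half turn about x gives the same grasp; the last joint's range is limited). The gripper opens to 85 mm and grips with 20 to 120 N. Pads are 22 mm wide; open, the fingers measure 114 mm over their backs; the gripper's body (76 mm by 85 mm) begins 54 mm behind the grasp point. The pads swing forward as they close: fully open they stand 13 mm farther back than shut.
Start: joints at [14.817, 22.042, 0.453, 0, -68.411, -14.817], TCP at [0.625, 0, 0.231] pointing down, gripper open.
Joint ranges: [-179.83, 179.83], [-69.29, 118.12], [-61.27, 80.66], [-181.25, 117.63], [-171.15, -9.14], [-177.46, 177.46]. Speed limits (degrees/s): [159.86, 159.86, 180, 180, 180, 180].

### API

Orientations are given as [roll, pitch, yaw] about the fixed x, y, z axes, in that order (R = Rz(yaw) Ry(pitch) Rx(roll)).
In Python, from cell import * gives the robot as it stands.
- The arm moves only by the shell command python3 -m pendant 'ROWS'. ROWS is JSON, a list of rows, each an object with "rotation": the turn, a rotation vector about the tool's x, y, z in degrees, a list of three; "xyz": the shift along the tool's x, y, z in m, a list of three; "grip": the opening, from 0 (shut) to 1 (fully open). A call has 1 to 20 rows; each row is the pose to reach, as a shift and turn from the pose commanded when the call began, along the tool's axes at that moment; what a row does not reach only later rows make up. A row lasts 1/12 s, in which the tool goes at most 41.7 mm and 7.16 degrees, less where a joint would pass 70% of its speed; a pose out of reach is approached as far as the arm can. A call with a gripper value outside its range is refused whole. The fingers move at their own pace and stop on an object; the grip force is fixed at half the most. Time passes only in rows, so rows that repeat a pose let the fingers close. It gives the time, the measured TCP pose, the force and the opening at its end, in the units of the state.
- read_state(): the state, without advancing time (a new reading comes with each control period).
- snapshot(name): name is "scene" or "side" or "wrist"; returns the picture (480x640x3 uint8, blue, green, red); there is no depth.
- camera_params(name): a dict with "intrinsics" (3x3 intrinsics, pixels), "extrinsics" (4x4, takes a point from world to camera coordinates); the wrist camera has in their place "mount" (4x4, takes a point from camera to tool coordinates, whose origin is the TCP and whose axes are the tool frame's). Camera axes: x right, y down, z forward; pixel columns grow to the right and rows downward; lengths in m; the calibration is good to about 2 mm. A picture is of the moment at which its call begins: read the wrist's pose just before it. camera_params takes no time and is no camera call.
- finish_job(): hands the job in, once; it reports no verdict.
The state is a dict: "t": time; "qpos": joint angles; "qvel": joint speeds; "joint_torque": joint torques, N m; "position": TCP position; "tool_rot": TCP orientation; "contact_force": force on the tool from outside, world axes, zero at the start; "ft_torque": the same for the moment, N m; "width": opening from 0.0 (shut) to 1.0 (fully open).
Only numpy, scipy, OpenCV 4.12 (cv2) and the standard library are available. Lean on these libraries where they do the work, as an engineer would, in place of code of your own. Each camera call takes 0.05 s, during which the arm holds its last target. There are 200 camera calls.

## Working session

There is one attempt and no reset: what is moved stays moved. The work goes in short steps, Python scripts to look and compute and a shell command to move; the robot and the scene stay as the last step left them, time stands still between calls to the robot, and variables do not carry over. Pictures are saved under pics/ and viewed, about 12 in all and at most 16, crops included, and the job is handed in when it is done.

```bash
ls; mkdir -p pics
python3 - <<'E'
from cell import *
import cv2,numpy as np
print(read_state())
for n in ["scene","side","wrist"]:
    cv2.imwrite(f"pics/{n}0.png",snapshot(n)); 
    p=camera_params(n); print(n,{k:np.round(v,4).tolist() for k,v in p.items()})
E
```

```text
pics
{'t': 0.0, 'qpos': array([ 1.48168811e+01,  2.20908828e+01,  3.77600199e-01, -2.86184821e-02,
       -6.84090213e+01, -1.48133795e+01]), 'qvel': array([-0.02453873, -0.08752438, -0.03876896,  0.05547051,  0.02465091,
       -0.02234385]), 'joint_torque': array([-9.55001960e-04, -3.92286408e+01,  1.88399577e+01,  4.18616563e+00,
       -4.72148502e-03,  8.27910434e-07]), 'position': array([6.24410539e-01, 1.98261535e-05, 2.30206359e-01]), 'tool_rot': array([  92.54878738,   89.87483706, -177.45827041]), 'contact_force': array([ 0.30988393, -0.48112549, -0.09974533]), 'ft_torque': array([-0.04534818,  0.02881466, -0.00117023]), 'width': 0.9992426141421092}
scene {'intrinsics': [[464.1945, 0.0, 315.8259], [0.0, 464.1945, 240.6329], [0.0, 0.0, 1.0]], 'extrinsics': [[0.8086, -0.5883, 0.003, -0.422], [-0.3238, -0.4494, -0.8326, 0.1498], [0.4912, 0.6723, -0.5539, 0.9162], [0.0, 0.0, 0.0, 1.0]]}
side {'intrinsics': [[485.798, 0.0, 319.0608], [0.0, 485.798, 238.3857], [0.0, 0.0, 1.0]], 'extrinsics': [[-0.9908, -0.1339, -0.0181, 0.4504], [-0.0592, 0.5508, -0.8326, 0.1049], [0.1215, -0.8239, -0.5536, 1.0548], [0.0, 0.0, 0.0, 1.0]]}
wrist {'intrinsics': [[405.0664, 0.0, 313.9305], [0.0, 405.0664, 241.0301], [0.0, 0.0, 1.0]], 'mount': [[0.0002, -0.279, 0.9603, -0.1442], [1.0, -0.0002, -0.0002, 0.001], [0.0002, 0.9603, 0.279, -0.0699], [0.0, 0.0, 0.0, 1.0]]}
```

View pics/scene0.png

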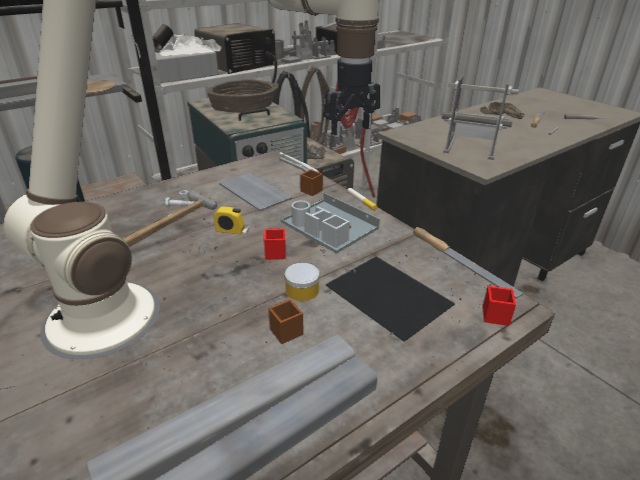

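View pics/side0.png

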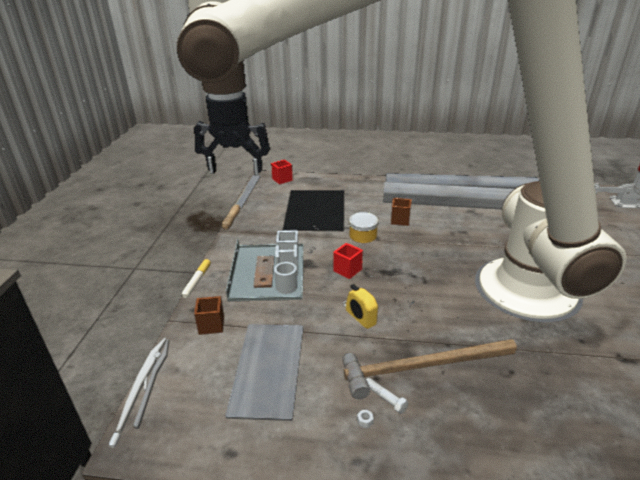

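The scene picture shows the tray at (330,222) with the ring at (300,213), beam at (318,218) and box at (336,230). The plate is at (255,190) and the mat at (390,297). The red cubes at (275,243) and (499,305) and the brown ones at (311,182) and (286,321) are decoys. The side view shows the same, with the bar at (263,271).

```bash
cat > h.py <<'E'
from cell import *
import cv2,numpy as np
from scipy.spatial.transform import Rotation as Ro
def Tool(s=None):
    s=s or read_state(); T=np.eye(4); T[:3,:3]=Ro.from_euler('xyz',s['tool_rot'],degrees=True).as_matrix(); T[:3,3]=s['position']; return T
def cam(n,s=None):
    p=camera_params(n); K=np.array(p['intrinsics'])
    return K, (Tool(s)@np.array(p['mount']) if n=='wrist' else np.linalg.inv(np.array(p['extrinsics'])))
def cast(c,uv,z):
    K,T=c; uv=np.atleast_2d(np.array(uv,float)); d=np.c_[uv,np.ones(len(uv))]@np.linalg.inv(K).T@T[:3,:3].T
    o=T[:3,3]; return (o+d*((z-o[2])/d[:,2])[:,None])[:,:2]
def proj(c,P):
    K,T=c; P=np.atleast_2d(P); q=(P-T[:3,3])@T[:3,:3]@K.T; return q[:,:2]/q[:,2:]
E
python3 - <<'E'
from h import *
np.set_printoptions(precision=4,suppress=True)
print(Tool())
c=cam('scene'); d=cam('side')
print('scene tray',cast(c,[(283,223),(330,197),(380,227),(333,249)],0.003))
print('side tray',cast(d,[(303,297),(228,298),(241,246),(303,243)],0.003))
print('scene mat',cast(c,[(328,287),(379,259),(453,301),(405,335)],0.004))
print('side mat',cast(d,[(284,228),(344,229),(345,191),(290,191)],0.004))
print('scene plate',cast(c,[(220,184),(250,174),(293,199),(263,208)],0.006))
print('side plate',cast(d,[(228,416),(294,418),(302,325),(249,325)],0.006))
E
```

```text
[[-0.0017 -1.      0.0001  0.6246]
 [-0.0001  0.0001  1.      0.    ]
 [-1.      0.0017 -0.0001  0.2305]
 [ 0.      0.      0.      1.    ]]
scene tray [[ 0.4784  0.0853]
 [ 0.6641  0.1267]
 [ 0.6698 -0.0768]
 [ 0.511  -0.0847]]
side tray [[ 0.4766  0.0921]
 [ 0.6353  0.1135]
 [ 0.66   -0.0807]
 [ 0.5097 -0.1103]]
scene mat [[ 0.4142 -0.1921]
 [ 0.5714 -0.1802]
 [ 0.5948 -0.378 ]
 [ 0.4457 -0.3892]]
side mat [[ 0.5698 -0.1721]
 [ 0.4144 -0.1838]
 [ 0.4304 -0.3907]
 [ 0.5916 -0.3745]]
scene plate [[0.4437 0.3788]
 [0.5502 0.3869]
 [0.5687 0.1739]
 [0.4739 0.179 ]]
side plate [[0.5494 0.4008]
 [0.4423 0.3916]
 [0.4643 0.1794]
 [0.5687 0.1915]]
```

View pics/wrist0.png

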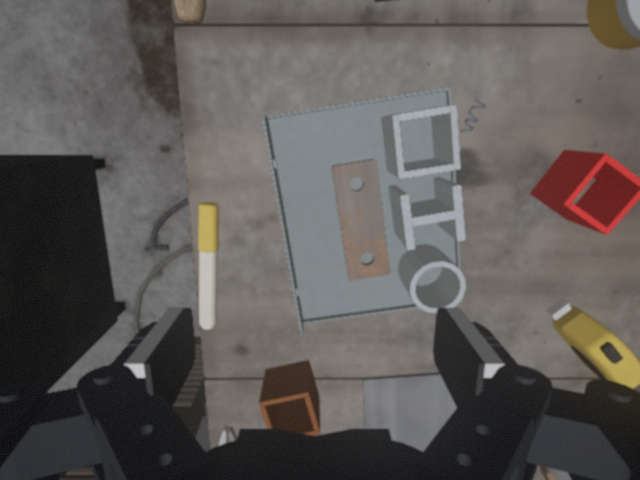

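The wrist picture shows the box at (427,142), beam at (433,217), ring at (438,286) and bar at (361,220). These are the only grey offcuts; the red box at (592,193) and the brown one at (290,400) are decoys.

Run:
```python
from h import *
np.set_printoptions(precision=4,suppress=True)
im=snapshot('wrist'); c=cam('wrist')
print('bar',b:=cast(c,[(332,166),(377,159),(389,275),(349,280)],.011),b.mean(0))
e=b[2]+b[3]-b[0]-b[1]; print('bar yaw',np.degrees(np.arctan2(-e[0],e[1])))
print('box',b:=cast(c,[(393,116),(456,107),(461,167),(401,177)],.058),b.mean(0))
print('beam',b:=cast(c,[(401,197),(462,187),(466,239),(406,248)],.058),b.mean(0))
print('ring',cast(c,[(438,286)],.055))
print('tray',cast(c,[(265,117),(300,325)],.03),cast(c,[(450,89),(413,310)],.01))
cv2.imwrite('pics/crop1.png',cv2.resize(im[80:340,250:500],None,fx=2.3,fy=2.3,interpolation=cv2.INTER_CUBIC))
```

```text
bar [[ 0.6074 -0.0336]
 [ 0.5677 -0.0396]
 [ 0.5515  0.0698]
 [ 0.5898  0.0749]] [0.5791 0.0179]
bar yaw 8.8435151496972
box [[ 0.5644 -0.0752]
 [ 0.5179 -0.0815]
 [ 0.5097 -0.0374]
 [ 0.5557 -0.0298]] [ 0.5369 -0.056 ]
beam [[ 0.5548 -0.014 ]
 [ 0.5074 -0.0219]
 [ 0.4998  0.0205]
 [ 0.5482  0.0281]] [0.5275 0.0032]
ring [[0.5181 0.0629]]
tray [[ 0.6633 -0.0749]
 [ 0.6367  0.1127]] [[ 0.5083 -0.0978]
 [ 0.5257  0.107 ]]
```

View pics/crop1.png

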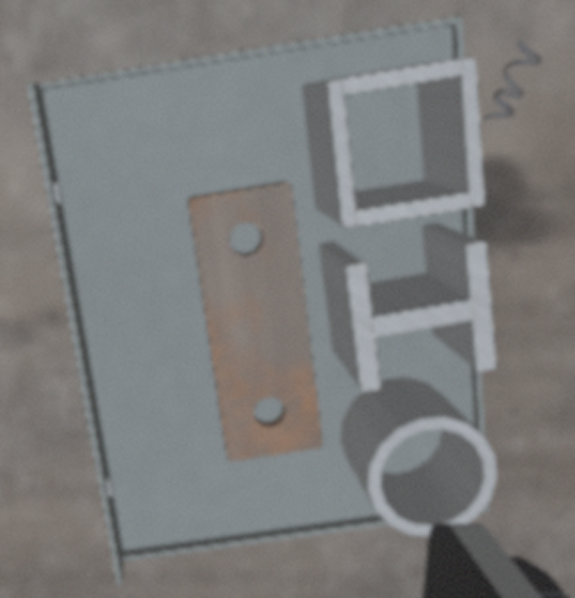

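Candidates for box_offcut: the grey hollow square at wrist (427,142), red ones at (592,193) and scene (499,305), brown ones at wrist (290,400) and scene (286,321). I choose the grey one. The crop confirms a grey square, an H and a ring standing in a row beside the bar, with the tray yawed about +9°. Next I move in for a close look over the row.

```bash
python3 -m pendant '[{"rotation":[-2,0,0],"xyz":[0.015,0.015,0],"grip":1},{"rotation":[-5,0,0],"xyz":[0.035,0.035,0],"grip":1},{"rotation":[-8,0,0],"xyz":[0.055,0.055,0.001],"grip":1},{"rotation":[-9,0,0],"xyz":[0.075,0.075,0.002],"grip":1},{"rotation":[-9,0,0],"xyz":[0.09,0.09,0.003],"grip":1},{"rotation":[-9,0,0],"xyz":[0.101,0.0975,0.003],"grip":1},{"rotation":[-9,0,0],"xyz":[0.101,0.0975,0.003],"grip":1},{"rotation":[-9,0,0],"xyz":[0.101,0.0975,0.003],"grip":1},{"rotation":[-9,0,0],"xyz":[0.101,0.0975,0.003],"grip":1}]'
python3 - <<'E'
from h import *
s=read_state(); np.save('T1.npy',Tool(s)); im=snapshot('wrist'); cv2.imwrite('pics/w1.png',im); print(Tool(s).round(4))
E
```

```text
t: 0.95
position: [0.5289, 0.0032, 0.1313]
tool_rot: [-95.4, 89.9, 3.6]
contact_force: [0.1, -0.5, 0.5]
width: 0.996
[[ 2.300e-03 -9.876e-01 -1.569e-01  5.289e-01]
 [ 1.000e-04 -1.569e-01  9.876e-01  3.200e-03]
 [-1.000e+00 -2.300e-03 -2.000e-04  1.313e-01]
 [ 0.000e+00  0.000e+00  0.000e+00  1.000e+00]]
```

View pics/w1.png

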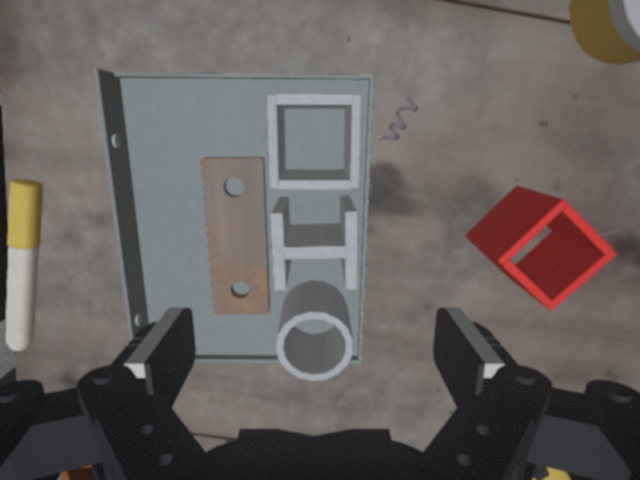

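The close view shows the box top spanning (267-361, 95-190), the beam (272-357, 210-290), the ring centred near (314,346) and the bar (203-270, 157-314).

```bash
cat > meas.py <<'E'
from h import *
np.set_printoptions(precision=4,suppress=True)
T=np.load('T1.npy');p=camera_params('wrist');c=(np.array(p['intrinsics']),T@np.array(p['mount']))
im=cv2.imread('pics/w1.png'); 
def sh(n,uv,z):
    w=cast(c,uv,z); m=w.mean(0); d=w-T[:2,3]; t=np.c_[d@T[:2,1],d@T[:2,2]]
    print(n,'world',m,'tool yz',t.mean(0)); print(t.round(4).tolist()); return w
sh('bar',[(203,157),(264,157),(270,313),(214,314)],.011)
hsv=cv2.cvtColor(im,cv2.COLOR_BGR2HSV)
m=((hsv[...,0]<16)&(hsv[...,1]>45)).astype(np.uint8); m[:, :190]=0;m[:,285:]=0;m[:140]=0;m[330:]=0
cn=max(cv2.findContours(m,0,2)[0],key=cv2.contourArea); r=cv2.minAreaRect(cast(c,cn[:,0],.011).astype(np.float32)); print('bar rect',r)
g=im.min(2); m=(g>135).astype(np.uint8); m[:,:250]=0; m[:,380:]=0; m[400:]=0
for q in cv2.findContours(m,0,2)[0]:
    if cv2.contourArea(q)<100: continue
    b=cv2.boundingRect(q); z=.058 if b[1]<270 else .055
    w=cast(c,q[:,0],z).astype(np.float32); r=cv2.minAreaRect(w); cc=cv2.minEnclosingCircle(w)
    d=np.array(r[0])-T[:2,3]; d2=np.array(cc[0])-T[:2,3]
    print(b,'rect',np.round(r[0],4),np.round(r[1],4),round(r[2],2),'yz',d@T[:2,1],d@T[:2,2],'circ',np.round(cc[0],4),cc[1],'yz',d2@T[:2,1],d2@T[:2,2])
E
python3 meas.py
```

```text
bar world [0.5785 0.0172] tool yz [-0.0511  0.0061]
[[-0.0707, -0.0491], [-0.0315, -0.0491], [-0.031, 0.0608], [-0.0713, 0.0616]]
bar rect ((0.5755333304405212, 0.039241813123226166), (0.03967749699950218, 0.0651678666472435), 9.543524742126465)
(275, 312, 78, 69) rect [0.5186 0.0642] [0.0473 0.0468] 58.59 yz 0.0006029552233279595 0.06180092903925062 circ [0.5185 0.0645] 0.02406531758606434 yz 0.0006440690191894705 0.062164455948513095
(270, 212, 88, 80) rect [0.5282 0.0033] [0.0488 0.0463] 9.97 yz 0.0007341331085314598 0.0001462025894049712 circ [0.528  0.0029] 0.0329088494181633 yz 0.000994480149611436 -0.00015237735321105956
(267, 93, 95, 98) rect [ 0.5377 -0.056 ] [0.0483 0.0493] 9.03 yz 0.0005839210380567857 -0.059888205835536557 circ [ 0.5379 -0.0561] 0.033418551087379456 yz 0.00039992402081492044 -0.05999051040383296
```

```bash
python3 -m pendant '[{"rotation":[0,0,0],"xyz":[0,0.0005,-0.025],"grip":1},{"rotation":[0,0,0],"xyz":[0,0.0005,-0.05],"grip":1},{"rotation":[0,0,0],"xyz":[0.01,0.0005,-0.06],"grip":1},{"rotation":[0,0,0],"xyz":[0.035,0.0005,-0.06],"grip":1},{"rotation":[0,0,0],"xyz":[0.06,0.0005,-0.06],"grip":1},{"rotation":[0,0,0],"xyz":[0.085,0.0005,-0.06],"grip":1},{"rotation":[0,0,0],"xyz":[0.1,0.0005,-0.06],"grip":1},{"rotation":[0,0,0],"xyz":[0.106,0.0005,-0.06],"grip":1},{"rotation":[0,0,0],"xyz":[0.106,0.0005,-0.06],"grip":1},{"rotation":[0,0,0],"xyz":[0.106,0.0005,-0.06],"grip":1}]'
python3 -m pendant '[{"rotation":[0,0,0],"xyz":[0,0,0],"grip":0.6},{"rotation":[0,0,0],"xyz":[0,0,0],"grip":0.6},{"rotation":[0,0,0],"xyz":[0,0,0],"grip":0.5},{"rotation":[0,0,0],"xyz":[0,0,0],"grip":0.4},{"rotation":[0,0,0],"xyz":[0,0,0],"grip":0},{"rotation":[0,0,0],"xyz":[0,0,0],"grip":0},{"rotation":[0,0,0],"xyz":[0,0,0],"grip":0},{"rotation":[0,0,0],"xyz":[0,0,0],"grip":0},{"rotation":[0,0,0],"xyz":[0,0,0],"grip":0},{"rotation":[0,0,0],"xyz":[0,0,0],"grip":0}]'
```

```text
t: 1.83
position: [0.5373, -0.0562, 0.0247]
tool_rot: [-103.3, 89.9, -4.3]
contact_force: [-0.0, -0.1, 0.1]
width: 0.998
t: 2.67
position: [0.538, -0.0561, 0.0259]
tool_rot: [-95.9, 89.8, 3.2]
contact_force: [0.5, 0.7, 6.6]
width: 0.551
```

```bash
python3 -m pendant '[{"rotation":[0,0,0],"xyz":[-0.01,0,0],"grip":0},{"rotation":[0,0,0],"xyz":[-0.03,0,0],"grip":0},{"rotation":[0,0,0],"xyz":[-0.055,0,0],"grip":0},{"rotation":[0,0,0],"xyz":[-0.08,0,0],"grip":0},{"rotation":[0,0,0],"xyz":[-0.095,0,0],"grip":0},{"rotation":[0,0,0],"xyz":[-0.1,0,0],"grip":0},{"rotation":[0,0,0],"xyz":[-0.1,0,0],"grip":0},{"rotation":[0,0,0],"xyz":[-0.1,0,0],"grip":0}]'
python3 - <<'E'
from h import *
s=read_state(); np.save('T2.npy',Tool(s)); im=snapshot('wrist'); cv2.imwrite('pics/w2.png',im); print(Tool(s).round(4))
E
```

```text
t: 3.33
position: [0.5349, -0.0563, 0.1231]
tool_rot: [73.2, 89.8, 172.2]
contact_force: [0.2, -1.0, -4.5]
width: 0.551
[[-3.000e-03 -9.878e-01 -1.556e-01  5.349e-01]
 [ 4.000e-04 -1.556e-01  9.878e-01 -5.630e-02]
 [-1.000e+00  2.900e-03  9.000e-04  1.231e-01]
 [ 0.000e+00  0.000e+00  0.000e+00  1.000e+00]]
```

View pics/w2.png

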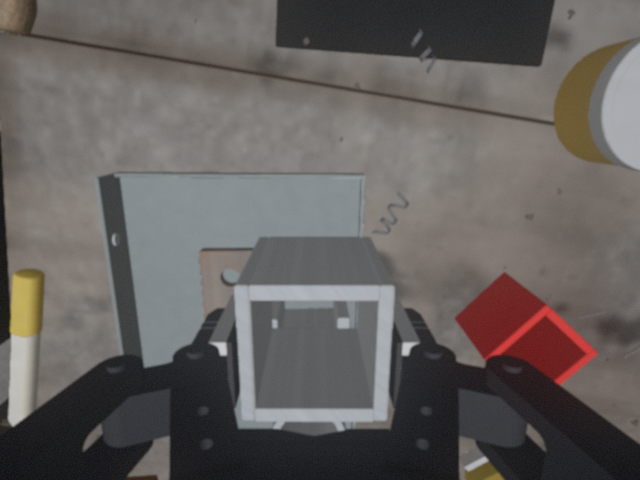

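The box is held upright and centred (its top edge runs over columns 235-395). The mat is clear at top (415,30). Now I carry the box to it.

```bash
python3 -m pendant '[{"rotation":[0,0,0],"xyz":[0,0.004,-0.015],"grip":0},{"rotation":[0,0,0],"xyz":[0,0.011,-0.045],"grip":0},{"rotation":[0,0,0],"xyz":[0,0.02,-0.08],"grip":0},{"rotation":[0,0,0],"xyz":[0,0.029,-0.115],"grip":0},{"rotation":[0,0,0],"xyz":[0,0.0375,-0.15],"grip":0},{"rotation":[0,0,0],"xyz":[0,0.046,-0.185],"grip":0},{"rotation":[0,0,0],"xyz":[0,0.055,-0.22],"grip":0},{"rotation":[0,0,0],"xyz":[0,0.0625,-0.25],"grip":0},{"rotation":[0,0,0],"xyz":[0,0.0675,-0.27],"grip":0},{"rotation":[0,0,0],"xyz":[0,0.07,-0.28],"grip":0},{"rotation":[0,0,0],"xyz":[0,0.07,-0.28],"grip":0},{"rotation":[0,0,0],"xyz":[0.02,0.07,-0.28],"grip":0},{"rotation":[0,0,0],"xyz":[0.045,0.07,-0.28],"grip":0},{"rotation":[0,0,0],"xyz":[0.07,0.07,-0.28],"grip":0},{"rotation":[0,0,0],"xyz":[0.088,0.07,-0.28],"grip":0},{"rotation":[0,0,0],"xyz":[0.095,0.07,-0.28],"grip":0},{"rotation":[0,0,0],"xyz":[0.0985,0.07,-0.28],"grip":0},{"rotation":[0,0,0],"xyz":[0.0985,0.07,-0.28],"grip":0},{"rotation":[0,0,0],"xyz":[0.0985,0.07,-0.28],"grip":0}]'; python3 -m pendant '[{"rotation":[0,0,0],"xyz":[0,0,0],"grip":0.65},{"rotation":[0,0,0],"xyz":[0,0,0],"grip":0.8},{"rotation":[0,0,0],"xyz":[0,0,0],"grip":1},{"rotation":[0,0,0],"xyz":[0,0,0],"grip":1},{"rotation":[0,0,0],"xyz":[0,0,0],"grip":1},{"rotation":[0,0,0],"xyz":[-0.02,0,0],"grip":1},{"rotation":[0,0,0],"xyz":[-0.045,0,0],"grip":1},{"rotation":[0,0,0],"xyz":[-0.07,0,0],"grip":1},{"rotation":[0,0,0],"xyz":[-0.0985,0,0],"grip":1},{"rotation":[0,0,0],"xyz":[-0.0985,0,0],"grip":1},{"rotation":[0,0,0],"xyz":[-0.0985,0,0],"grip":1}]';python3 - <<'E'
from h import *
s=read_state(); np.save('T3.npy',Tool(s)); im=snapshot('wrist'); cv2.imwrite('pics/w3.png',im)
cv2.imwrite('pics/sd3.png',snapshot('side'))
E
```

```text
t: 4.97
position: [0.5103, -0.3426, 0.0268]
tool_rot: [64.6, 89.9, 163.7]
contact_force: [-3.7, 4.0, 5.0]
width: 0.552
t: 5.88
position: [0.5123, -0.3444, 0.1265]
tool_rot: [-119.4, 89.7, -20.4]
contact_force: [-0.5, -0.0, -0.5]
width: 0.995
```

View pics/w3.png

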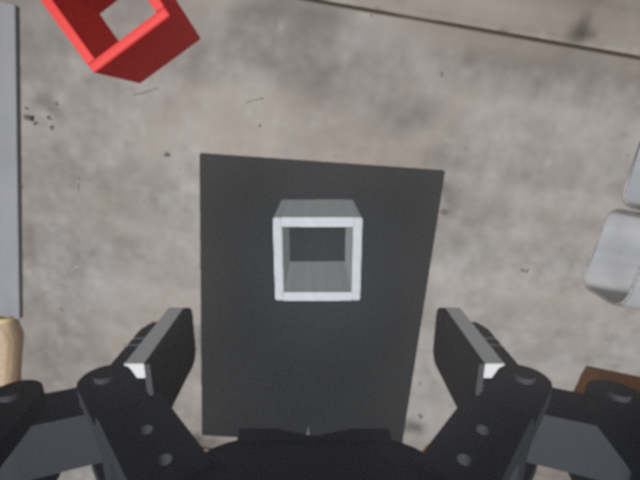

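Run:
```python
from h import *
np.set_printoptions(precision=4,suppress=True)
p=camera_params('wrist')
for f,t,roi,z in (('w1','T1',(80,200,250,380),.058),('w3','T3',(190,310,250,380),.059)):
    T=np.load(t+'.npy'); im=cv2.imread(f'pics/{f}.png'); print(T)
    I=np.eye(4); a=np.radians(9); I[:3,0]=[0,0,-1];I[:3,1]=[-np.cos(a),-np.sin(a),0];I[:3,2]=[-np.sin(a),np.cos(a),0]; I[:3,3]=T[:3,3]
    I[2,3]=.130 if t=='T1' else .1255
    m=(im.min(2)>135).astype(np.uint8); k=np.zeros_like(m); k[roi[0]:roi[1],roi[2]:roi[3]]=1; m&=k
    q=max(cv2.findContours(m,0,2)[0],key=cv2.contourArea)
    r0=cv2.minAreaRect(q)
    for n,TT in (('meas',T),('ideal',I)):
        c=(np.array(p['intrinsics']),TT@np.array(p['mount']))
        r=cv2.minAreaRect(cast(c,q[:,0],z).astype(np.float32)); d=np.array(r[0])-TT[:2,3]
        print(f,n,r0[0],r[1],r[2],'yz',d@TT[:2,1],d@TT[:2,2])
```

```text
[[ 0.0023 -0.9876 -0.1569  0.5289]
 [ 0.0001 -0.1569  0.9876  0.0032]
 [-1.     -0.0023 -0.0002  0.1313]
 [ 0.      0.      0.      1.    ]]
w1 meas (314.0, 141.5) (0.048250481486320496, 0.04925178736448288) 9.030008316040039 yz 0.0005896217398289308 -0.0598872399870343
w1 ideal (314.0, 141.5) (0.0479675754904747, 0.04896145686507225) 9.003026962280273 yz 0.0007623434062522784 -0.05992623831341048
[[ 0.0047 -0.9877 -0.1564  0.5123]
 [-0.0017 -0.1564  0.9877 -0.3444]
 [-1.     -0.0043 -0.0024  0.1265]
 [ 0.      0.      0.      1.    ]]
w3 meas (317.5, 258.0) (0.04835417866706848, 0.04879632592201233) 9.10204029083252 yz 0.0022282292461875677 0.002020689643002435
w3 ideal (317.5, 258.0) (0.048185378313064575, 0.048594340682029724) 8.993062019348145 yz 0.0025418100653408415 0.0018722930673468364
```

Box stands upright on the mat at (318,258). By the mat view the camera reads about 2 mm high in tool y, so I shift the beam and ring grasps accordingly. Next is the beam.

```bash
python3 -m pendant '[{"rotation":[0,0,0],"xyz":[0,-0.004,0.02],"grip":1},{"rotation":[0,0,0],"xyz":[0,-0.012,0.055],"grip":1},{"rotation":[0,0,0],"xyz":[0,-0.02,0.095],"grip":1},{"rotation":[0,0,0],"xyz":[0,-0.029,0.135],"grip":1},{"rotation":[0,0,0],"xyz":[0,-0.037,0.175],"grip":1},{"rotation":[0,0,0],"xyz":[0,-0.046,0.215],"grip":1},{"rotation":[0,0,0],"xyz":[0,-0.054,0.255],"grip":1},{"rotation":[0,0,0],"xyz":[0,-0.062,0.295],"grip":1},{"rotation":[0,0,0],"xyz":[0,-0.069,0.325],"grip":1},{"rotation":[0,0,0],"xyz":[0,-0.072,0.34],"grip":1},{"rotation":[0,0,0],"xyz":[0,-0.072,0.34],"grip":1},{"rotation":[0,0,0],"xyz":[0.02,-0.072,0.34],"grip":1},{"rotation":[0,0,0],"xyz":[0.045,-0.072,0.34],"grip":1},{"rotation":[0,0,0],"xyz":[0.07,-0.072,0.34],"grip":1},{"rotation":[0,0,0],"xyz":[0.09,-0.072,0.34],"grip":1},{"rotation":[0,0,0],"xyz":[0.1,-0.072,0.34],"grip":1},{"rotation":[0,0,0],"xyz":[0.1,-0.072,0.34],"grip":1},{"rotation":[0,0,0],"xyz":[0.1,-0.072,0.34],"grip":0.8}]'
python3 -m pendant '[{"rotation":[0,0,0],"xyz":[0,0,0],"grip":0.6},{"rotation":[0,0,0],"xyz":[0,0,0],"grip":0.6},{"rotation":[0,0,0],"xyz":[0,0,0],"grip":0.5},{"rotation":[0,0,0],"xyz":[0,0,0],"grip":0.4},{"rotation":[0,0,0],"xyz":[0,0,0],"grip":0},{"rotation":[0,0,0],"xyz":[0,0,0],"grip":0},{"rotation":[0,0,0],"xyz":[0,0,0],"grip":0},{"rotation":[0,0,0],"xyz":[0,0,0],"grip":0},{"rotation":[0,0,0],"xyz":[-0.01,0,0],"grip":0},{"rotation":[0,0,0],"xyz":[-0.03,0,0],"grip":0},{"rotation":[0,0,0],"xyz":[-0.055,0,0],"grip":0},{"rotation":[0,0,0],"xyz":[-0.08,0,0],"grip":0},{"rotation":[0,0,0],"xyz":[-0.095,0,0],"grip":0},{"rotation":[0,0,0],"xyz":[-0.1,0,0],"grip":0},{"rotation":[0,0,0],"xyz":[-0.1,0,0],"grip":0}]'
```

```text
t: 7.48
position: [0.5288, 0.0026, 0.0239]
tool_rot: [109.5, 89.9, -151.5]
contact_force: [0.3, -0.5, -0.4]
width: 0.888
t: 8.73
position: [0.5292, 0.0035, 0.1256]
tool_rot: [-72.5, 89.8, 26.5]
contact_force: [-0.4, -0.4, -3.1]
width: 0.552
```

View pics/sd3.png

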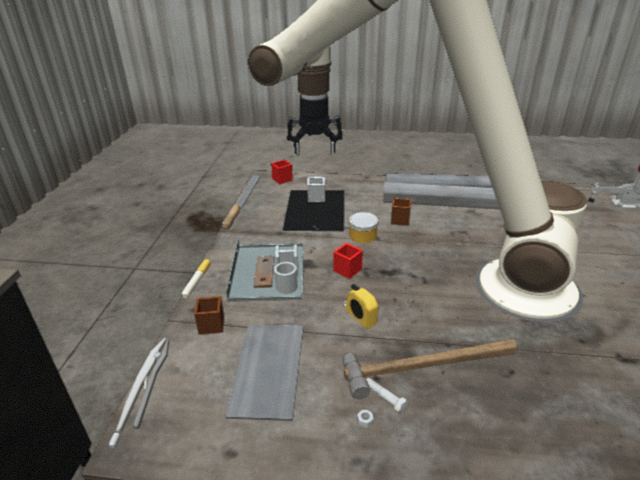

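The side view shows the box standing at the far end of the mat (317,190). The beam is now held.

```bash
python3 -m pendant '[{"rotation":[0,0,0],"xyz":[0,0.004,-0.015],"grip":0},{"rotation":[0,0,0],"xyz":[0,0.011,-0.045],"grip":0},{"rotation":[0,0,0],"xyz":[0,0.02,-0.08],"grip":0},{"rotation":[0,0,0],"xyz":[0,0.029,-0.115],"grip":0},{"rotation":[0,0,0],"xyz":[0,0.0375,-0.15],"grip":0},{"rotation":[0,0,0],"xyz":[0,0.046,-0.185],"grip":0},{"rotation":[0,0,0],"xyz":[0,0.055,-0.22],"grip":0},{"rotation":[0,0,0],"xyz":[0,0.0625,-0.25],"grip":0},{"rotation":[0,0,0],"xyz":[0,0.0675,-0.27],"grip":0},{"rotation":[0,0,0],"xyz":[0,0.07,-0.28],"grip":0},{"rotation":[0,0,0],"xyz":[0,0.07,-0.28],"grip":0},{"rotation":[0,0,0],"xyz":[0.02,0.07,-0.28],"grip":0},{"rotation":[0,0,0],"xyz":[0.045,0.07,-0.28],"grip":0},{"rotation":[0,0,0],"xyz":[0.07,0.07,-0.28],"grip":0},{"rotation":[0,0,0],"xyz":[0.088,0.07,-0.28],"grip":0},{"rotation":[0,0,0],"xyz":[0.095,0.07,-0.28],"grip":0},{"rotation":[0,0,0],"xyz":[0.0985,0.07,-0.28],"grip":0},{"rotation":[0,0,0],"xyz":[0.0985,0.07,-0.28],"grip":0},{"rotation":[0,0,0],"xyz":[0.0985,0.07,-0.28],"grip":0}]'; python3 -m pendant '[{"rotation":[0,0,0],"xyz":[0,0,0],"grip":0.65},{"rotation":[0,0,0],"xyz":[0,0,0],"grip":0.8},{"rotation":[0,0,0],"xyz":[0,0,0],"grip":1},{"rotation":[0,0,0],"xyz":[0,0,0],"grip":1},{"rotation":[0,0,0],"xyz":[0,0,0],"grip":1},{"rotation":[0,0,0],"xyz":[-0.02,0,0],"grip":1},{"rotation":[0,0,0],"xyz":[-0.045,0,0],"grip":1},{"rotation":[0,0,0],"xyz":[-0.07,0,0],"grip":1},{"rotation":[0,0,0],"xyz":[-0.0985,0,0],"grip":1},{"rotation":[0,0,0],"xyz":[-0.0985,0,0],"grip":1}]'
python3 -m pendant '[{"rotation":[0,0,0],"xyz":[0,-0.004,0.02],"grip":1},{"rotation":[0,0,0],"xyz":[0,-0.012,0.055],"grip":1},{"rotation":[0,0,0],"xyz":[0,-0.02,0.095],"grip":1},{"rotation":[0,0,0],"xyz":[0,-0.029,0.135],"grip":1},{"rotation":[0,0,0],"xyz":[0,-0.037,0.175],"grip":1},{"rotation":[0,0,0],"xyz":[0,-0.046,0.215],"grip":1},{"rotation":[0,0,0],"xyz":[0,-0.054,0.255],"grip":1},{"rotation":[0,0,0],"xyz":[0,-0.062,0.295],"grip":1},{"rotation":[0,0,0],"xyz":[0,-0.069,0.325],"grip":1},{"rotation":[0,0,0],"xyz":[0,-0.07,0.342],"grip":1},{"rotation":[0,0,0],"xyz":[0,-0.07,0.342],"grip":1},{"rotation":[0,0,0],"xyz":[0.02,-0.07,0.342],"grip":1},{"rotation":[0,0,0],"xyz":[0.045,-0.07,0.342],"grip":1},{"rotation":[0,0,0],"xyz":[0.07,-0.07,0.342],"grip":1},{"rotation":[0,0,0],"xyz":[0.09,-0.07,0.342],"grip":1},{"rotation":[0,0,0],"xyz":[0.1,-0.07,0.342],"grip":1},{"rotation":[0,0,0],"xyz":[0.1,-0.07,0.342],"grip":1},{"rotation":[0,0,0],"xyz":[0.1,-0.07,0.342],"grip":0.8}]'
python3 -m pendant '[{"rotation":[0,0,0],"xyz":[0,0,0],"grip":0.6},{"rotation":[0,0,0],"xyz":[0,0,0],"grip":0.6},{"rotation":[0,0,0],"xyz":[0,0,0],"grip":0.5},{"rotation":[0,0,0],"xyz":[0,0,0],"grip":0.4},{"rotation":[0,0,0],"xyz":[0,0,0],"grip":0},{"rotation":[0,0,0],"xyz":[0,0,0],"grip":0},{"rotation":[0,0,0],"xyz":[0,0,0],"grip":0},{"rotation":[0,0,0],"xyz":[0,0,0],"grip":0},{"rotation":[0,0,0],"xyz":[-0.01,0,0],"grip":0},{"rotation":[0,0,0],"xyz":[-0.03,0,0],"grip":0},{"rotation":[0,0,0],"xyz":[-0.055,0,0],"grip":0},{"rotation":[0,0,0],"xyz":[-0.08,0,0],"grip":0},{"rotation":[0,0,0],"xyz":[-0.095,0,0],"grip":0},{"rotation":[0,0,0],"xyz":[-0.1,0,0],"grip":0},{"rotation":[0,0,0],"xyz":[-0.1,0,0],"grip":0}]'
python3 - <<'E'
from h import *
a=snapshot('wrist'); b=snapshot('side')[130:330,180:420]
cv2.imwrite('pics/m4.png',np.hstack([cv2.resize(a,(400,300)),cv2.resize(b,(360,300))]))
E
```

```text
t: 10.32
position: [0.5025, -0.2828, 0.0269]
tool_rot: [67.1, 89.8, 166.2]
contact_force: [-3.9, 2.0, 5.0]
width: 0.554
t: 11.15
position: [0.5072, -0.2858, 0.1305]
tool_rot: [-122.5, 89.3, -23.4]
contact_force: [1.2, -0.1, -0.2]
width: 0.999
t: 12.65
position: [0.5196, 0.064, 0.0244]
tool_rot: [151.1, 90.0, -109.9]
contact_force: [0.3, -0.9, 0.7]
width: 0.886
t: 13.9
position: [0.5195, 0.0647, 0.1256]
tool_rot: [-67.0, 89.8, 32.0]
contact_force: [0.3, 0.3, -3.5]
width: 0.536
```

View pics/m4.png

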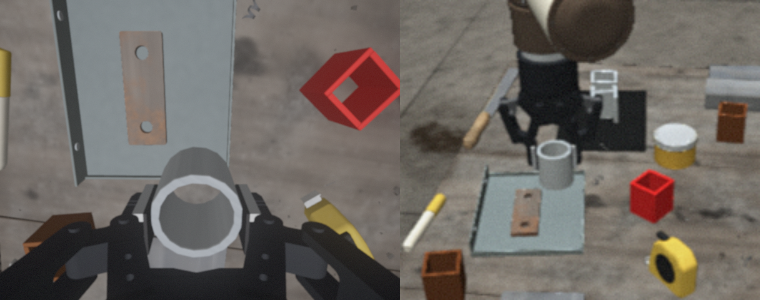

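The ring is held, the bar is alone in the tray, and the box and beam stand on the mat. I place the ring and then hover over the bar.

```bash
python3 -m pendant '[{"rotation":[0,0,0],"xyz":[0,0.004,-0.015],"grip":0},{"rotation":[0,0,0],"xyz":[0,0.011,-0.045],"grip":0},{"rotation":[0,0,0],"xyz":[0,0.02,-0.08],"grip":0},{"rotation":[0,0,0],"xyz":[0,0.029,-0.115],"grip":0},{"rotation":[0,0,0],"xyz":[0,0.0375,-0.15],"grip":0},{"rotation":[0,0,0],"xyz":[0,0.046,-0.185],"grip":0},{"rotation":[0,0,0],"xyz":[0,0.055,-0.22],"grip":0},{"rotation":[0,0,0],"xyz":[0,0.0625,-0.25],"grip":0},{"rotation":[0,0,0],"xyz":[0,0.0675,-0.27],"grip":0},{"rotation":[0,0,0],"xyz":[0,0.07,-0.28],"grip":0},{"rotation":[0,0,0],"xyz":[0,0.07,-0.28],"grip":0},{"rotation":[0,0,0],"xyz":[0.02,0.07,-0.28],"grip":0},{"rotation":[0,0,0],"xyz":[0.045,0.07,-0.28],"grip":0},{"rotation":[0,0,0],"xyz":[0.07,0.07,-0.28],"grip":0},{"rotation":[0,0,0],"xyz":[0.088,0.07,-0.28],"grip":0},{"rotation":[0,0,0],"xyz":[0.095,0.07,-0.28],"grip":0},{"rotation":[0,0,0],"xyz":[0.0985,0.07,-0.28],"grip":0},{"rotation":[0,0,0],"xyz":[0.0985,0.07,-0.28],"grip":0},{"rotation":[0,0,0],"xyz":[0.0985,0.07,-0.28],"grip":0}]'; python3 -m pendant '[{"rotation":[0,0,0],"xyz":[0,0,0],"grip":0.65},{"rotation":[0,0,0],"xyz":[0,0,0],"grip":0.8},{"rotation":[0,0,0],"xyz":[0,0,0],"grip":1},{"rotation":[0,0,0],"xyz":[0,0,0],"grip":1},{"rotation":[0,0,0],"xyz":[0,0,0],"grip":1},{"rotation":[0,0,0],"xyz":[-0.02,0,0],"grip":1},{"rotation":[0,0,0],"xyz":[-0.045,0,0],"grip":1},{"rotation":[0,0,0],"xyz":[-0.07,0,0],"grip":1},{"rotation":[0,0,0],"xyz":[-0.0985,0,0],"grip":1},{"rotation":[0,0,0],"xyz":[-0.0985,0,0],"grip":1}]'
python3 -m pendant '[{"rotation":[0,0,0],"xyz":[-0.006,-0.01,0.02],"grip":1},{"rotation":[0,0,0],"xyz":[-0.006,-0.028,0.05],"grip":1},{"rotation":[0,0,0],"xyz":[-0.006,-0.048,0.085],"grip":1},{"rotation":[0,0,0],"xyz":[-0.006,-0.068,0.12],"grip":1},{"rotation":[0,0,0],"xyz":[-0.006,-0.088,0.155],"grip":1},{"rotation":[0,0,0],"xyz":[-0.006,-0.105,0.19],"grip":1},{"rotation":[0,0,0],"xyz":[-0.006,-0.116,0.212],"grip":1},{"rotation":[0,0,0],"xyz":[-0.006,-0.1215,0.224],"grip":1},{"rotation":[0,0,0],"xyz":[-0.006,-0.1215,0.224],"grip":1},{"rotation":[0,0,0],"xyz":[-0.006,-0.1215,0.224],"grip":1},{"rotation":[0,0,0],"xyz":[-0.006,-0.1215,0.224],"grip":1},{"rotation":[0,0,0],"xyz":[-0.006,-0.1215,0.224],"grip":1}]'
python3 - <<'E'
from h import *
s=read_state(); T=Tool(s); np.save('T5.npy',T); c=cam('wrist',s); im=snapshot('wrist'); cv2.imwrite('pics/w5.png',im)
cv2.imwrite('pics/s5.png',snapshot('scene'))
cv2.imwrite('pics/d5.png',snapshot('side'))
hsv=cv2.cvtColor(im,cv2.COLOR_BGR2HSV)
m=((hsv[...,0]<20)&(hsv[...,1]>35)).astype(np.uint8); m[:, :220]=0;m[:,420:]=0;m[:100]=0;m[400:]=0
m=cv2.morphologyEx(m,3,np.ones((9,9)))
q=max(cv2.findContours(m,0,2)[0],key=cv2.contourArea); print(cv2.boundingRect(q))
r=cv2.minAreaRect(cast(c,q[:,0],.011).astype(np.float32)); d=np.array(r[0])-T[:2,3]; print(r,'yz',d@T[:2,1],d@T[:2,2])
cv2.imwrite('pics/m5.png',np.hstack([cv2.resize(im,(400,300)),cv2.resize(snapshot('side')[130:330,180:420],(360,300))]))
E
```

```text
t: 15.58
position: [0.4915, -0.2215, 0.0271]
tool_rot: [71.8, 89.7, 170.9]
contact_force: [-7.1, 4.5, 10.3]
width: 0.53
t: 16.42
position: [0.4977, -0.2241, 0.1301]
tool_rot: [-115.8, 89.3, -16.7]
contact_force: [1.1, -0.5, 0.1]
width: 1.002
t: 17.42
position: [0.5784, 0.016, 0.1302]
tool_rot: [95.9, 90.0, -165.2]
contact_force: [0.1, -1.0, -0.3]
width: 1.0
(282, 210, 59, 99)
((0.5762238502502441, 0.036558229476213455), (0.03942013159394264, 0.07136557251214981), 9.958621978759766) yz -0.0010126364054244183 0.020686510154246274
```

View pics/m5.png

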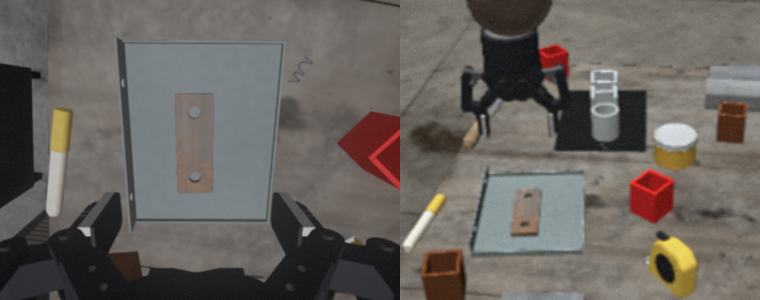

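The tray holds only the bar, centred at wrist pixel (310,228). The box, beam and ring all stand on the mat. I go down on the bar.

```bash
python3 -m pendant '[{"rotation":[0,0,0],"xyz":[0.02,-0.002,0],"grip":0.65},{"rotation":[0,0,0],"xyz":[0.045,-0.002,0],"grip":0.65},{"rotation":[0,0,0],"xyz":[0.07,-0.002,0],"grip":0.65},{"rotation":[0,0,0],"xyz":[0.09,-0.002,0],"grip":0.65},{"rotation":[0,0,0],"xyz":[0.105,-0.002,0],"grip":0.65},{"rotation":[0,0,0],"xyz":[0.115,-0.002,0],"grip":0.65},{"rotation":[0,0,0],"xyz":[0.12,-0.002,0],"grip":0.65},{"rotation":[0,0,0],"xyz":[0.1245,-0.002,0],"grip":0.65},{"rotation":[0,0,0],"xyz":[0.1245,-0.002,0],"grip":0.65},{"rotation":[0,0,0],"xyz":[0.1245,-0.002,0],"grip":0.65}]'
python3 -m pendant '[{"rotation":[0,0,0],"xyz":[0,0,0],"grip":0.5},{"rotation":[0,0,0],"xyz":[0,0,0],"grip":0.45},{"rotation":[0,0,0],"xyz":[0,0,0],"grip":0.4},{"rotation":[0,0,0],"xyz":[0,0,0],"grip":0.3},{"rotation":[0,0,0],"xyz":[0,0,0],"grip":0.2},{"rotation":[0,0,0],"xyz":[0,0,0],"grip":0},{"rotation":[0,0,0],"xyz":[0,0,0],"grip":0},{"rotation":[0,0,0],"xyz":[0,0,0],"grip":0}]'
```

```text
t: 18.45
position: [0.5814, 0.0176, 0.0065]
tool_rot: [-88.9, 89.9, 10.1]
contact_force: [0.2, 0.1, 1.4]
width: 0.651
t: 19.12
position: [0.581, 0.0176, 0.0073]
tool_rot: [-94.4, 89.9, 4.7]
contact_force: [-2.5, 0.5, 5.3]
width: 0.433
```

```bash
python3 -m pendant '[{"rotation":[0,0,0],"xyz":[-0.006,0,0],"grip":0},{"rotation":[0,0,0],"xyz":[-0.015,0,0],"grip":0},{"rotation":[0,0,0],"xyz":[-0.03,0,0],"grip":0},{"rotation":[0,0,0],"xyz":[-0.05,0,0],"grip":0},{"rotation":[0,0,0],"xyz":[-0.07,0,0],"grip":0},{"rotation":[0,0,0],"xyz":[-0.09,0,0],"grip":0},{"rotation":[0,0,0],"xyz":[-0.1,0,0],"grip":0},{"rotation":[0,0,0],"xyz":[-0.1,0,0],"grip":0}]'
python3 - <<'E'
from h import *
np.set_printoptions(precision=4,suppress=True)
a=snapshot('wrist'); b=snapshot('side'); print(Tool())
cv2.imwrite('pics/w6.png',a)
cv2.imwrite('pics/m6.png',np.hstack([cv2.resize(a,(400,300)),cv2.resize(b[170:440,160:400],(360,300))]))
# plate in wide views
for n,f,roi in (('scene','pics/s5.png',(165,215,212,300)),('side','pics/d5.png',(315,425,220,310))):
    im=cv2.imread(f); h=cv2.cvtColor(im,cv2.COLOR_BGR2HSV); y0,y1,x0,x1=roi
    print(n,h[int((y0+y1)/2),int((x0+x1)/2)], h[y0+2,x0+2],h[y1-3,x1-3])
    m=np.zeros(im.shape[:2],np.uint8); R=h[y0:y1,x0:x1]; m[y0:y1,x0:x1]=((R[...,0]>95)&(R[...,1]>12))
    m=cv2.morphologyEx(cv2.morphologyEx(m,2,np.ones((3,3))),3,np.ones((5,5)))
    q=max(cv2.findContours(m,0,2)[0],key=cv2.contourArea); r=cv2.minAreaRect(cast(cam(n),q[:,0],.006).astype(np.float32)); print(cv2.boundingRect(q),r)
E
```

```text
t: 19.78
position: [0.5825, 0.018, 0.1088]
tool_rot: [-84.6, 89.6, 14.4]
contact_force: [-0.4, 1.1, -3.4]
width: 0.43
[[-0.0007 -0.9878 -0.1559  0.5803]
 [ 0.0005 -0.1559  0.9878  0.0176]
 [-1.      0.0006  0.0006  0.1054]
 [ 0.      0.      0.      1.    ]]
scene [110  11 138] [ 14  32 120] [ 60   7 105]
(228, 176, 50, 33) ((0.5048859715461731, 0.2860536575317383), (0.09950368851423264, 0.2072719782590866), 0.9737828969955444)
side [105  12 126] [ 10 159  37] [ 23  24 141]
(261, 364, 26, 40) ((0.4892635941505432, 0.3263116180896759), (0.04478146880865097, 0.08416174352169037), 13.38820743560791)
```

View pics/m6.png

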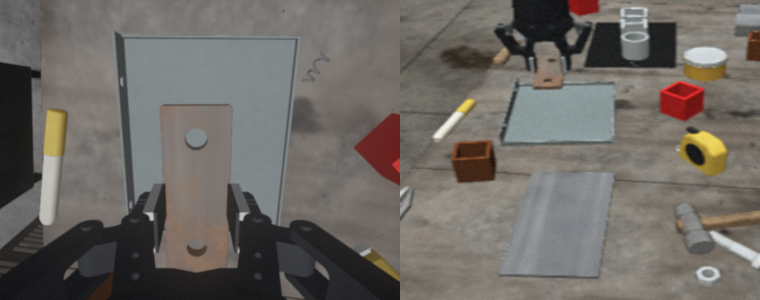

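The bar is held level and centred (held width .43, slightly under nominal). I hover to one side of the plate so it is fully visible.

```bash
python3 -m pendant '[{"rotation":[0,0,0],"xyz":[-0.01,-0.003,0.015],"grip":0},{"rotation":[0,0,0],"xyz":[-0.02,-0.008,0.04],"grip":0},{"rotation":[0,0,0],"xyz":[-0.03,-0.014,0.07],"grip":0},{"rotation":[0,0,0],"xyz":[-0.04,-0.02,0.1],"grip":0},{"rotation":[0,0,0],"xyz":[-0.05,-0.026,0.13],"grip":0},{"rotation":[0,0,0],"xyz":[-0.06,-0.032,0.16],"grip":0},{"rotation":[0,0,0],"xyz":[-0.07,-0.038,0.19],"grip":0},{"rotation":[0,0,0],"xyz":[-0.08,-0.044,0.22],"grip":0},{"rotation":[0,0,0],"xyz":[-0.09,-0.05,0.25],"grip":0},{"rotation":[0,0,0],"xyz":[-0.1,-0.056,0.28],"grip":0},{"rotation":[0,0,0],"xyz":[-0.11,-0.062,0.31],"grip":0},{"rotation":[0,0,0],"xyz":[-0.12,-0.067,0.335],"grip":0},{"rotation":[0,0,0],"xyz":[-0.12,-0.07,0.35],"grip":0},{"rotation":[0,0,0],"xyz":[-0.12,-0.07,0.357],"grip":0},{"rotation":[0,0,0],"xyz":[-0.12,-0.07,0.357],"grip":0},{"rotation":[0,0,0],"xyz":[-0.12,-0.07,0.357],"grip":0},{"rotation":[0,0,0],"xyz":[-0.12,-0.07,0.357],"grip":0},{"rotation":[0,0,0],"xyz":[-0.12,-0.07,0.357],"grip":0}]'
python3 - <<'E'
from h import *
np.set_printoptions(precision=4,suppress=True)
T=Tool(); np.save('T7.npy',T); im=snapshot('wrist'); print(T); cv2.imwrite('pics/w7.png',im)
E
```

```text
t: 21.38
position: [0.5942, 0.3796, 0.2254]
tool_rot: [126.2, 89.9, -134.9]
contact_force: [-0.0, 0.8, -2.7]
width: 0.428
[[-0.001  -0.9879 -0.1551  0.5942]
 [-0.001  -0.1551  0.9879  0.3796]
 [-1.      0.0011 -0.0008  0.2254]
 [ 0.      0.      0.      1.    ]]
```

View pics/w7.png

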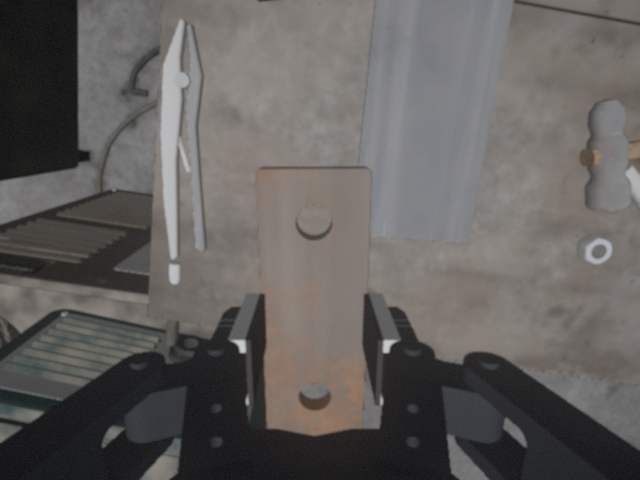

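The plate is at upper right (360-515, 0-243) with its far edge cut off, so I shift slightly.

```bash
python3 -m pendant '[{"rotation":[0,0,0],"xyz":[0,-0.01,-0.015],"grip":0},{"rotation":[0,0,0],"xyz":[0,-0.02,-0.035],"grip":0},{"rotation":[0,0,0],"xyz":[0,-0.02,-0.035],"grip":0},{"rotation":[0,0,0],"xyz":[0,-0.02,-0.035],"grip":0},{"rotation":[0,0,0],"xyz":[0,-0.02,-0.035],"grip":0},{"rotation":[0,0,0],"xyz":[0,-0.02,-0.035],"grip":0},{"rotation":[0,0,0],"xyz":[0,-0.02,-0.035],"grip":0}]'
python3 - <<'E'
from h import *
np.set_printoptions(precision=4,suppress=True)
T=Tool(); np.save('T8.npy',T); im=snapshot('wrist'); print(T); cv2.imwrite('pics/w8.png',im)
h=cv2.cvtColor(im,cv2.COLOR_BGR2HSV); print(h[150,450],h[150,345],h[150,560],h[20,480])
m=np.zeros(im.shape[:2],np.uint8); m[:310,380:580]=((h[:310,380:580,0]>90)&(h[:310,380:580,0]<135)&(h[:310,380:580,1]>14)); cv2.imwrite('pics/m8.png',m*255)
m=cv2.morphologyEx(cv2.morphologyEx(m,3,np.ones((5,5))),2,np.ones((9,9)))
q=max(cv2.findContours(m,0,2)[0],key=cv2.contourArea)
p=camera_params('wrist'); c=(np.array(p['intrinsics']),T@np.array(p['mount']))
r=cv2.minAreaRect(cast(c,q[:,0],.006).astype(np.float32)); d=np.array(r[0])-T[:2,3]; print(cv2.boundingRect(q),r,'yz',d@T[:2,1],d@T[:2,2])
print(cv2.approxPolyDP(q,6,True)[:,0].tolist())
o=im.copy(); cv2.drawContours(o,[q],-1,(0,0,255),1); cv2.imwrite('pics/o8.png',o[:320,200:])
E
```

```text
t: 22.02
position: [0.619, 0.35, 0.226]
tool_rot: [-22.1, 90.0, 76.9]
contact_force: [0.2, -1.0, -3.6]
width: 0.43
[[ 0.     -0.9876 -0.157   0.619 ]
 [ 0.0002 -0.157   0.9876  0.35  ]
 [-1.     -0.0001  0.0002  0.226 ]
 [ 0.      0.      0.      1.    ]]
[110  11 135] [ 17  14 130] [ 18  19 133] [ 11  24 116]
(436, 158, 46, 54) ((0.4925822913646698, 0.3138059377670288), (0.039823438972234726, 0.04752473533153534), 13.825460433959961) yz 0.13057238402124424 -0.015920616327967194
[[481, 158], [436, 169], [454, 211], [475, 193]]
```

View pics/o8.png

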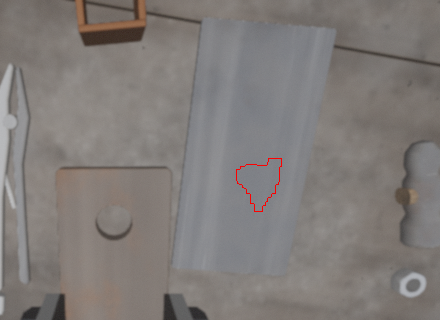

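The far corners are clear at full-image pixels (403,18), (535,30), (483,276) and (374,267). The saturation mask failed, so I redo it on the blue-minus-red difference.

Run:
```python
from h import *
np.set_printoptions(precision=4,suppress=True)
T=np.load('T8.npy'); a=np.radians(9); T[:3,:3]=np.array([[0,0,-1],[-np.cos(a),-np.sin(a),0],[-np.sin(a),np.cos(a),0]]).T
T[:3,3]=[.619,.35,.2255]
im=cv2.imread('pics/w8.png'); b=cv2.GaussianBlur(im,(0,0),2).astype(int); m=((b[...,0]-b[...,2])>-1).astype(np.uint8)
m[310:]=0; m[:,:371]=0; m[:,560:]=0
m=cv2.morphologyEx(m,2,np.ones((7,7))); q=max(cv2.findContours(m,0,2)[0],key=cv2.contourArea)
p=camera_params('wrist'); c=(np.array(p['intrinsics']),T@np.array(p['mount']))
for n,uv in (('mask',q[:,0]),('eye',[(403,18),(535,30),(483,276),(374,267)])):
    r=cv2.minAreaRect(cast(c,uv,.006).astype(np.float32)); d=np.array(r[0])-T[:2,3]; print(n,cv2.boundingRect(np.array(uv)),r,'yz',d@T[:2,1],d@T[:2,2])
```

```text
mask (373, 20, 162, 254) ((0.5090152025222778, 0.2911085784435272), (0.11022765189409256, 0.2137092649936676), 4.67384147644043) yz 0.11784335013810923 -0.040960957476415705
eye (374, 18, 162, 259) ((0.5090633630752563, 0.29185566306114197), (0.10805873572826385, 0.21404732763767242), 4.330232620239258) yz 0.11767891273895939 -0.040230604680500874
```

```bash
python3 -m pendant '[{"rotation":[1,0,0],"xyz":[0.01,0.015,-0.005],"grip":0},{"rotation":[2,0,0],"xyz":[0.03,0.04,-0.015],"grip":0},{"rotation":[4.4,0,0],"xyz":[0.05,0.065,-0.025],"grip":0},{"rotation":[4.4,0,0],"xyz":[0.07,0.09,-0.033],"grip":0},{"rotation":[4.4,0,0],"xyz":[0.09,0.107,-0.038],"grip":0},{"rotation":[4.4,0,0],"xyz":[0.11,0.1155,-0.041],"grip":0},{"rotation":[4.4,0,0],"xyz":[0.135,0.1155,-0.041],"grip":0},{"rotation":[4.4,0,0],"xyz":[0.16,0.1155,-0.041],"grip":0},{"rotation":[4.4,0,0],"xyz":[0.18,0.1155,-0.041],"grip":0},{"rotation":[4.4,0,0],"xyz":[0.195,0.1155,-0.041],"grip":0},{"rotation":[4.4,0,0],"xyz":[0.205,0.1155,-0.041],"grip":0},{"rotation":[4.4,0,0],"xyz":[0.212,0.1155,-0.041],"grip":0},{"rotation":[4.4,0,0],"xyz":[0.2165,0.1155,-0.041],"grip":0},{"rotation":[4.4,0,0],"xyz":[0.2165,0.1155,-0.041],"grip":0},{"rotation":[4.4,0,0],"xyz":[0.2165,0.1155,-0.041],"grip":0}]'
python3 -m pendant '[{"rotation":[0,0,0],"xyz":[0,0,0],"grip":0.5},{"rotation":[0,0,0],"xyz":[0,0,0],"grip":0.55},{"rotation":[0,0,0],"xyz":[0,0,0],"grip":0.65},{"rotation":[0,0,0],"xyz":[0,0,0],"grip":0.65},{"rotation":[0,0,0],"xyz":[0,0,0],"grip":0.65},{"rotation":[0,0,0],"xyz":[-0.015,0,0],"grip":0.65},{"rotation":[0,0,0],"xyz":[-0.04,0,0],"grip":1},{"rotation":[0,0,0],"xyz":[-0.07,0,0],"grip":1},{"rotation":[0,0,0],"xyz":[-0.1,0,0],"grip":1},{"rotation":[0,0,0],"xyz":[-0.13,0,0],"grip":1},{"rotation":[0,0,0],"xyz":[-0.16,0,0],"grip":1},{"rotation":[0,0,0],"xyz":[-0.19,0,0],"grip":1},{"rotation":[0,0,0],"xyz":[-0.2,0,0],"grip":1},{"rotation":[0,0,0],"xyz":[-0.2,0,0],"grip":1},{"rotation":[0,0,0],"xyz":[-0.2,0,0],"grip":1},{"rotation":[0,0,0],"xyz":[-0.2,0,0],"grip":1}]'
python3 - <<'E'
from h import *
np.set_printoptions(precision=4,suppress=True)
s=read_state(); T=Tool(s); np.save('T9.npy',T); im=snapshot('wrist'); print(T); cv2.imwrite('pics/w9.png',im)
c=cam('wrist',s)
b=cv2.GaussianBlur(im,(0,0),2).astype(int); pl=((b[...,0]-b[...,2])>-1).astype(np.uint8); br=((b[...,2]-b[...,0])>10).astype(np.uint8)
k=np.zeros_like(pl); k[40:330,230:400]=1
o=im.copy()
br=cv2.morphologyEx(br*k,2,np.ones((5,5))); 
m=cv2.morphologyEx((pl*k)|br,3,np.ones((9,9)))
for n,mm,z in (('bar',br,.014),('plate+',m,.006)):
    q=max(cv2.findContours(mm,0,2)[0],key=cv2.contourArea); r=cv2.minAreaRect(cast(c,q[:,0],z).astype(np.float32)); d=np.array(r[0])-T[:2,3]
    print(n,cv2.boundingRect(q),r,'yz',d@T[:2,1],d@T[:2,2]); cv2.drawContours(o,[q],-1,(0,0,255),1)
cv2.imwrite('pics/o9.png',o)
E
```

```text
t: 23.32
position: [0.5124, 0.292, 0.0104]
tool_rot: [-53.9, 89.8, 40.7]
contact_force: [-0.6, 0.7, -1.7]
width: 0.43
t: 24.65
position: [0.5108, 0.2905, 0.2075]
tool_rot: [118.1, 89.8, -147.3]
contact_force: [-0.8, -0.7, -0.7]
width: 1.003
[[-0.0028 -0.9968 -0.0798  0.5108]
 [-0.0018 -0.0798  0.9968  0.2905]
 [-1.      0.0029 -0.0016  0.2075]
 [ 0.      0.      0.      1.    ]]
bar (287, 145, 49, 128) ((0.5117085576057434, 0.2921631932258606), (0.04051085188984871, 0.11023493111133575), 5.453943252563477) yz -0.0009957276880585145 0.001600960990033439
plate+ (230, 40, 170, 283) ((0.5125755071640015, 0.2815663516521454), (0.13945449888706207, 0.24442057311534882), 1.2727906703948975) yz -0.0010146309586932288 -0.009031255059560057
```

View pics/o9.png

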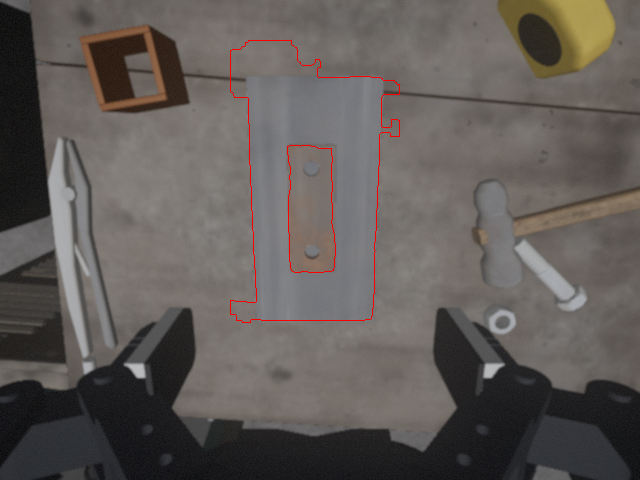

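Run:
```python
from h import *
np.set_printoptions(precision=4,suppress=True)
T=np.load('T9.npy'); im=cv2.imread('pics/w9.png'); p=camera_params('wrist'); c=(np.array(p['intrinsics']),T@np.array(p['mount']))
g=cv2.GaussianBlur(im,(0,0),1.2).astype(int)
d=g[...,0]-g[...,2]; k=cv2.GaussianBlur(im,(0,0),2).astype(int); f=(k[...,0]-k[...,2])>-1
L=[];R=[]
for v in range(110,300,4):
    row=f[v]; u=np.where(~row[:285])[0]; u=u[u>225]; L.append((u.max()+.5 if len(u) else np.nan,v)); w=np.where(~row[345:420])[0]; R.append((345+w.min()-.5,v))
br=(k[...,2]-k[...,0])>6; bl=[];brr=[]
for v in range(155,265,4):
    u=np.where(br[v,275:350])[0]+275; bl.append((u.min()-.5,v)); brr.append((u.max()+.5,v))
def line(pts,z):
    w=cast(c,np.array(pts),z)-T[:2,3]; y=w@T[:2,1]; x=w@T[:2,2]
    for _ in range(3):
        P=np.polyfit(x,y,1); r=abs(y-np.polyval(P,x)); o=r<max(2*np.median(r),3e-4); x,y=x[o],y[o]
    return P
for n,a,b,z in (('plate',L,R,.006),('bar',bl,brr,.014)):
    A,B=line(a,z),line(b,z); print(n,'width',B[1]-A[1],'centre y at z=0',(A[1]+B[1])/2,'slopes deg',np.degrees(np.arctan([A[0],B[0]])))
# ends
for n,cols,lo,hi,z in (('plate',range(270,285,3),(60,110),(300,340),.006),('plate2',range(345,365,3),(60,110),(300,340),.006)):
    e=[]
    for u in cols:
        t=np.where(~f[lo[0]:lo[1],u])[0]; bo=np.where(~f[hi[0]:hi[1],u])[0]
        e.append(((lo[0]+t.max()+.5) if len(t) else np.nan,(hi[0]+bo.min()-.5) if len(bo) else np.nan))
    e=np.nanmedian(e,0); w=cast(c,[(cols[0],e[0]),(cols[0],e[1])],z)-T[:2,3]; print(n,e,w@T[:2,2],(w@T[:2,2]).mean())
print('bar z', [ (cast(c,[(311,v)],.014)-T[:2,3])@T[:2,2] for v in (145,272)])
```

```text
plate width 0.10908966448323257 centre y at z=0 0.0016523709812285466 slopes deg [0.0194 0.0888]
bar width 0.04045624564822374 centre y at z=0 -0.0010834025694566058 slopes deg [-0.6177  1.4936]
plate [ 77.5 320.5] [-0.1052  0.1081] 0.0014605974694737456
plate2 [ 76.5 320.5] [-0.1059  0.1082] 0.001146814710662275
bar z [array([-0.0532]), array([0.0566])]
```

The bar lies flat and parallel to the plate, but 2.8 mm off centre across it (along it 0.4 mm). I regrip and shift it.

```bash
python3 -m pendant '[{"rotation":[0,0,0],"xyz":[0.02,0,0],"grip":0.65},{"rotation":[0,0,0],"xyz":[0.05,0,0],"grip":0.65},{"rotation":[0,0,0],"xyz":[0.08,0,0],"grip":0.65},{"rotation":[0,0,0],"xyz":[0.11,0,0],"grip":0.65},{"rotation":[0,0,0],"xyz":[0.14,0,0],"grip":0.65},{"rotation":[0,0,0],"xyz":[0.165,0,0],"grip":0.65},{"rotation":[0,0,0],"xyz":[0.185,0,0],"grip":0.65},{"rotation":[0,0,0],"xyz":[0.195,0,0],"grip":0.65},{"rotation":[0,0,0],"xyz":[0.1995,0,0],"grip":0.65},{"rotation":[0,0,0],"xyz":[0.1995,0,0],"grip":0.65},{"rotation":[0,0,0],"xyz":[0.1995,0,0],"grip":0.5},{"rotation":[0,0,0],"xyz":[0.1995,0,0],"grip":0.4},{"rotation":[0,0,0],"xyz":[0.1995,0,0],"grip":0.3},{"rotation":[0,0,0],"xyz":[0.1995,0,0],"grip":0},{"rotation":[0,0,0],"xyz":[0.1995,0,0],"grip":0},{"rotation":[0,0,0],"xyz":[0.1995,0,0],"grip":0},{"rotation":[0,0,0],"xyz":[0.1995,0,0],"grip":0}]'
python3 -m pendant '[{"rotation":[0,0,0],"xyz":[-0.005,0,0],"grip":0},{"rotation":[0,0,0],"xyz":[-0.007,0.0028,-0.0003],"grip":0},{"rotation":[0,0,0],"xyz":[-0.007,0.0028,-0.0003],"grip":0},{"rotation":[0,0,0],"xyz":[-0.003,0.0028,-0.0003],"grip":0},{"rotation":[0,0,0],"xyz":[0.0003,0.0028,-0.0003],"grip":0},{"rotation":[0,0,0],"xyz":[0.0003,0.0028,-0.0003],"grip":0},{"rotation":[0,0,0],"xyz":[0.0003,0.0028,-0.0003],"grip":0},{"rotation":[0,0,0],"xyz":[0.0003,0.0028,-0.0003],"grip":0.5},{"rotation":[0,0,0],"xyz":[0.0003,0.0028,-0.0003],"grip":0.55},{"rotation":[0,0,0],"xyz":[0.0003,0.0028,-0.0003],"grip":0.65},{"rotation":[0,0,0],"xyz":[0.0003,0.0028,-0.0003],"grip":0.65},{"rotation":[0,0,0],"xyz":[0.0003,0.0028,-0.0003],"grip":0.65}]'
python3 -m pendant '[{"rotation":[0,0,0],"xyz":[-0.015,0,0],"grip":0.65},{"rotation":[0,0,0],"xyz":[-0.04,0,0],"grip":1},{"rotation":[0,0,0],"xyz":[-0.07,0,0],"grip":1},{"rotation":[0,0,0],"xyz":[-0.1,0,0],"grip":1},{"rotation":[0,0,0],"xyz":[-0.13,0,0],"grip":1},{"rotation":[0,0,0],"xyz":[-0.16,0,0],"grip":1},{"rotation":[0,0,0],"xyz":[-0.19,0,0],"grip":1},{"rotation":[0,0,0],"xyz":[-0.2,0,0],"grip":1},{"rotation":[0,0,0],"xyz":[-0.2,0,0],"grip":1},{"rotation":[0,0,0],"xyz":[-0.2,0,0],"grip":1},{"rotation":[0,0,0],"xyz":[-0.2,0,0],"grip":1}]'
cat > pb.py <<'E'
from h import *
import sys
s=read_state(); T=Tool(s); im=snapshot('wrist'); cv2.imwrite(sys.argv[1],im); c=cam('wrist',s)
k=cv2.GaussianBlur(im,(0,0),2).astype(int); f=(k[...,0]-k[...,2])>-1; br=(k[...,2]-k[...,0])>6
def fit(E,z):
    w=cast(c,np.array(E,float),z)-T[:2,3]; y=w@T[:2,1]; x=w@T[:2,2]
    for _ in range(3):
        P=np.polyfit(x,y,1); r=abs(y-np.polyval(P,x)); o=r<max(2*np.median(r),3e-4); x,y=x[o],y[o]
    return P
L=[];R=[];a=[];b=[]
for v in range(110,300,4):
    u=np.where(~f[v,225:282])[0]+225; w=np.where(~f[v,345:420])[0]+345
    if len(u): L.append((u.max()+.5,v))
    if len(w): R.append((w.min()-.5,v))
for v in range(155,265,4):
    u=np.where(br[v,272:350])[0]+272
    if len(u): a.append((u.min()-.5,v)); b.append((u.max()+.5,v))
for n,A,B,z in (('plate',L,R,.006),('bar',a,b,.014)):
    P,Q=fit(A,z),fit(B,z); print(n,'w',round(Q[1]-P[1],4),'c',round((P[1]+Q[1])/2,4),np.degrees([P[0],Q[0]]).round(2))
E
python3 pb.py pics/w10.png
```

```text
t: 26.12
position: [0.5124, 0.2917, 0.0113]
tool_rot: [-57.9, 89.9, 36.7]
contact_force: [-0.9, -1.3, 6.0]
width: 0.418
t: 27.12
position: [0.509, 0.2905, 0.0092]
tool_rot: [133.8, 90.0, -131.6]
contact_force: [0.6, 0.6, 0.4]
width: 0.651
t: 28.03
position: [0.508, 0.29, 0.2075]
tool_rot: [118.6, 89.8, -146.8]
contact_force: [0.4, 0.6, -0.7]
width: 1.002
plate w 0.1091 c -0.0011 [-0.05  0.11]
bar w 0.0404 c -0.0004 [-0.84  1.47]
```

The bar is now within about 0.7 mm of the plate's centre line. I go back to the mat for the ring.

```bash
python3 -m pendant '[{"rotation":[0,0,0],"xyz":[0,0.002,-0.015],"grip":1},{"rotation":[-1,0,0],"xyz":[0,0.005,-0.045],"grip":1},{"rotation":[-2,0,0],"xyz":[0,0.009,-0.08],"grip":1},{"rotation":[-3,0,0],"xyz":[0,0.013,-0.115],"grip":1},{"rotation":[-4.4,0,0],"xyz":[0.01,0.017,-0.15],"grip":1},{"rotation":[-4.4,0,0],"xyz":[0.02,0.02,-0.185],"grip":1},{"rotation":[-4.4,0,0],"xyz":[0.03,0.024,-0.22],"grip":1},{"rotation":[-4.4,0,0],"xyz":[0.04,0.028,-0.255],"grip":1},{"rotation":[-4.4,0,0],"xyz":[0.05,0.032,-0.29],"grip":1},{"rotation":[-4.4,0,0],"xyz":[0.06,0.036,-0.325],"grip":1},{"rotation":[-4.4,0,0],"xyz":[0.07,0.04,-0.36],"grip":1},{"rotation":[-4.4,0,0],"xyz":[0.0792,0.044,-0.395],"grip":1},{"rotation":[-4.4,0,0],"xyz":[0.0792,0.048,-0.43],"grip":1},{"rotation":[-4.4,0,0],"xyz":[0.0792,0.052,-0.465],"grip":1},{"rotation":[-4.4,0,0],"xyz":[0.0792,0.055,-0.495],"grip":1},{"rotation":[-4.4,0,0],"xyz":[0.0792,0.0562,-0.5107],"grip":1},{"rotation":[-4.4,0,0],"xyz":[0.0792,0.0562,-0.5107],"grip":1},{"rotation":[-4.4,0,0],"xyz":[0.0792,0.0562,-0.5107],"grip":1},{"rotation":[-4.4,0,0],"xyz":[0.0792,0.0562,-0.5107],"grip":1},{"rotation":[-4.4,0,0],"xyz":[0.0792,0.0562,-0.5107],"grip":1}]'
python3 - <<'E'
from h import *
s=read_state(); T=Tool(s); c=cam('wrist',s); im=snapshot('wrist'); cv2.imwrite('pics/w11.png',im); print(T.round(4))
cv2.imwrite('pics/c11.png',np.hstack([cv2.resize(im,(400,300)),cv2.resize(snapshot('side')[130:330,180:420],(360,300))]))
E
```

```text
t: 29.75
position: [0.4935, -0.2221, 0.1299]
tool_rot: [66.4, 89.9, 165.5]
contact_force: [-0.3, 0.1, 0.1]
width: 1.0
[[-1.000e-03 -9.875e-01 -1.576e-01  4.935e-01]
 [ 3.000e-04 -1.576e-01  9.875e-01 -2.221e-01]
 [-1.000e+00  1.000e-03  4.000e-04  1.299e-01]
 [ 0.000e+00  0.000e+00  0.000e+00  1.000e+00]]
```

View pics/c11.png

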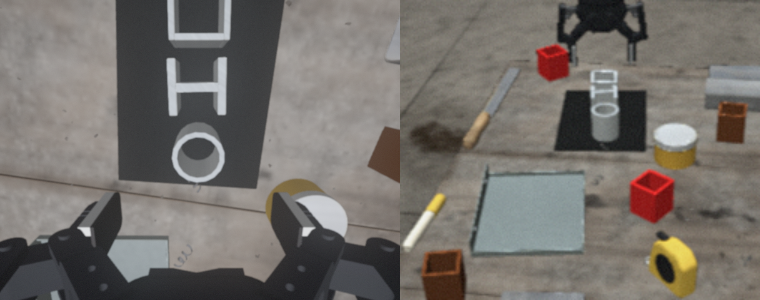

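All three stand on the mat, with the ring at (198,155) in the left panel, and the tin clear of the fingers. I pick the ring and return it.

```bash
python3 -m pendant '[{"rotation":[0,0,0],"xyz":[0.015,0,0],"grip":0.85},{"rotation":[0,0,0],"xyz":[0.04,0,0],"grip":0.85},{"rotation":[0,0,0],"xyz":[0.065,0,0],"grip":0.85},{"rotation":[0,0,0],"xyz":[0.085,0,0],"grip":0.85},{"rotation":[0,0,0],"xyz":[0.1,0,0],"grip":0.85},{"rotation":[0,0,0],"xyz":[0.1045,0,0],"grip":0.85},{"rotation":[0,0,0],"xyz":[0.1045,0,0],"grip":0.85},{"rotation":[0,0,0],"xyz":[0.1045,0,0],"grip":0.6},{"rotation":[0,0,0],"xyz":[0.1045,0,0],"grip":0.5},{"rotation":[0,0,0],"xyz":[0.1045,0,0],"grip":0.4},{"rotation":[0,0,0],"xyz":[0.1045,0,0],"grip":0},{"rotation":[0,0,0],"xyz":[0.1045,0,0],"grip":0},{"rotation":[0,0,0],"xyz":[0.1045,0,0],"grip":0},{"rotation":[0,0,0],"xyz":[0.095,0,0],"grip":0},{"rotation":[0,0,0],"xyz":[0.075,0,0],"grip":0},{"rotation":[0,0,0],"xyz":[0.05,0,0],"grip":0},{"rotation":[0,0,0],"xyz":[0.025,0,0],"grip":0},{"rotation":[0,0,0],"xyz":[0.0045,0,0],"grip":0},{"rotation":[0,0,0],"xyz":[0.0045,0,0],"grip":0}]'
python3 -m pendant '[{"rotation":[0,0,0],"xyz":[0,-0.004,0.015],"grip":0},{"rotation":[0,0,0],"xyz":[0,-0.011,0.045],"grip":0},{"rotation":[0,0,0],"xyz":[0,-0.02,0.08],"grip":0},{"rotation":[0,0,0],"xyz":[0,-0.029,0.115],"grip":0},{"rotation":[0,0,0],"xyz":[0,-0.0375,0.15],"grip":0},{"rotation":[0,0,0],"xyz":[0,-0.046,0.185],"grip":0},{"rotation":[0,0,0],"xyz":[0,-0.055,0.22],"grip":0},{"rotation":[0,0,0],"xyz":[0,-0.0625,0.25],"grip":0},{"rotation":[0,0,0],"xyz":[0,-0.0675,0.27],"grip":0},{"rotation":[0,0,0],"xyz":[0,-0.07,0.28],"grip":0},{"rotation":[0,0,0],"xyz":[0,-0.07,0.28],"grip":0},{"rotation":[0,0,0],"xyz":[0.02,-0.07,0.28],"grip":0},{"rotation":[0,0,0],"xyz":[0.045,-0.07,0.28],"grip":0},{"rotation":[0,0,0],"xyz":[0.07,-0.07,0.28],"grip":0},{"rotation":[0,0,0],"xyz":[0.088,-0.07,0.28],"grip":0},{"rotation":[0,0,0],"xyz":[0.096,-0.07,0.28],"grip":0},{"rotation":[0,0,0],"xyz":[0.1,-0.07,0.28],"grip":0},{"rotation":[0,0,0],"xyz":[0.1,-0.07,0.28],"grip":0},{"rotation":[0,0,0],"xyz":[0.1,-0.07,0.28],"grip":0}]'
python3 -m pendant '[{"rotation":[0,0,0],"xyz":[0,0,0],"grip":0.65},{"rotation":[0,0,0],"xyz":[0,0,0],"grip":0.8},{"rotation":[0,0,0],"xyz":[0,0,0],"grip":1},{"rotation":[0,0,0],"xyz":[0,0,0],"grip":1},{"rotation":[0,0,0],"xyz":[0,0,0],"grip":1},{"rotation":[0,0,0],"xyz":[-0.02,0,0],"grip":1},{"rotation":[0,0,0],"xyz":[-0.045,0,0],"grip":1},{"rotation":[0,0,0],"xyz":[-0.07,0,0],"grip":1},{"rotation":[0,0,0],"xyz":[-0.095,0,-0.03],"grip":1},{"rotation":[0,0,0],"xyz":[-0.1045,0.0015,-0.062],"grip":1},{"rotation":[0,0,0],"xyz":[-0.1045,0.0015,-0.062],"grip":1},{"rotation":[0,0,0],"xyz":[-0.1045,0.0015,-0.062],"grip":1},{"rotation":[0,0,0],"xyz":[-0.1045,0.0015,-0.062],"grip":1},{"rotation":[0,0,0],"xyz":[-0.1045,0.0015,-0.062],"grip":1}]'
python3 - <<'E'
from h import *
s=read_state(); T=Tool(s); np.save('T12.npy',T); im=snapshot('wrist'); cv2.imwrite('pics/w12.png',im); print(T.round(4))
a=cv2.imread('pics/w1.png')[40:400,80:400]; cv2.imwrite('pics/c12.png',np.hstack([a,im[40:400,80:400]]))
E
```

```text
t: 31.43
position: [0.4967, -0.2237, 0.1306]
tool_rot: [-112.0, 89.4, -13.0]
contact_force: [1.2, -0.1, -3.1]
width: 0.538
t: 33.02
position: [0.5196, 0.0639, 0.0265]
tool_rot: [-81.6, 89.9, 17.3]
contact_force: [-0.3, -0.0, -3.1]
width: 0.536
t: 34.18
position: [0.5269, 0.0035, 0.1295]
tool_rot: [92.1, 89.9, -168.8]
contact_force: [0.4, 0.3, 1.3]
width: 1.002
[[-1.600e-03 -9.876e-01 -1.571e-01  5.269e-01]
 [-3.000e-04 -1.571e-01  9.876e-01  3.500e-03]
 [-1.000e+00  1.600e-03 -1.000e-04  1.295e-01]
 [ 0.000e+00  0.000e+00  0.000e+00  1.000e+00]]
```

View pics/c12.png

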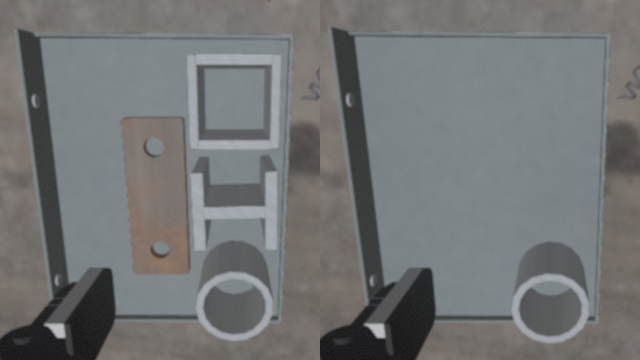

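The ring stands back in its place (right panel (550,305), left panel original (234,305)). I measure the deviation relative to the tray.

```bash
cat > cmp.py <<'E'
from h import *
import sys
np.set_printoptions(precision=2,suppress=True)
p=camera_params('wrist'); K=np.array(p['intrinsics']); M=np.array(p['mount'])
T1=np.load('T1.npy'); T2=np.load(sys.argv[2]); A=cv2.cvtColor(cv2.imread('pics/w1.png'),6); B=cv2.cvtColor(cv2.imread(sys.argv[1]),6)
def mv(n,box,z):
    x0,y0,x1,y1=box; t=A[y0:y1,x0:x1]; s=B[y0-22:y1+22,x0-22:x1+22]
    r=cv2.matchTemplate(s,t,cv2.TM_CCOEFF_NORMED); _,v,_,(mx,my)=cv2.minMaxLoc(r)
    def sub(a,b,c): return 0.5*(a-c)/(a-2*b+c)
    dx=mx+(sub(*r[my,mx-1:mx+2]) if 0<mx<r.shape[1]-1 else 0)-22; dy=my+(sub(*r[my-1:my+2,mx]) if 0<my<r.shape[0]-1 else 0)-22
    q=np.array([(x0+x1)/2,(y0+y1)/2]); w=cast((K,T2@M),[q+[dx,dy]],z)[0]-cast((K,T1@M),[q],z)[0]
    m=1000*np.array([w@T1[:2,1],w@T1[:2,2]]); print(n,'score',round(float(v),3),'px',np.array([dx,dy]),'move tool y,z mm',m); return m
tr=np.array([mv('tray tr',(355,62,385,95),.012),mv('tray tl',(90,62,135,140),.02),mv('tray br',(353,348,372,372),.012),mv('tray wall',(105,120,140,200),.015)]).mean(0); print('tray mean',tr)
for a in sys.argv[3:]:
    b,z={'ring':((270,305,360,388),.055),'beam':((266,206,366,296),.058),'box':((260,88,368,196),.058)}[a]
    print(a,'rel tray',mv(a,b,z)-tr)
E
python3 cmp.py pics/w12.png T12.npy ring
```

```text
tray tr score 0.773 px [-3.55 -1.51] move tool y,z mm [-0.01 -0.09]
tray tl score 0.992 px [-5.91 -1.53] move tool y,z mm [-0.   -0.12]
tray br score 0.965 px [-2.95  0.4 ] move tool y,z mm [ 0.03 -0.07]
tray wall score 0.988 px [-5.63 -1.49] move tool y,z mm [-0.02 -0.48]
tray mean [-0.   -0.19]
ring score 0.988 px [-4.1  1.9] move tool y,z mm [-0.27  0.88]
ring rel tray [-0.27  1.07]
```

Relative to the tray, the ring is within 0.3 mm in x and 1 mm in y. Next is the beam.

```bash
python3 -m pendant '[{"rotation":[0,0,0],"xyz":[0,0.005,-0.02],"grip":1},{"rotation":[0,0,0],"xyz":[0,0.014,-0.055],"grip":1},{"rotation":[0,0,0],"xyz":[0,0.023,-0.095],"grip":1},{"rotation":[0,0,0],"xyz":[0,0.033,-0.135],"grip":1},{"rotation":[0,0,0],"xyz":[0,0.043,-0.175],"grip":1},{"rotation":[0,0,0],"xyz":[0,0.052,-0.215],"grip":1},{"rotation":[0,0,0],"xyz":[0,0.061,-0.25],"grip":1},{"rotation":[0,0,0],"xyz":[0,0.067,-0.273],"grip":1},{"rotation":[0,0,0],"xyz":[0,0.0685,-0.28],"grip":1},{"rotation":[0,0,0],"xyz":[0,0.0685,-0.28],"grip":1},{"rotation":[0,0,0],"xyz":[0.015,0.0685,-0.28],"grip":0.9},{"rotation":[0,0,0],"xyz":[0.04,0.0685,-0.28],"grip":0.85},{"rotation":[0,0,0],"xyz":[0.065,0.0685,-0.28],"grip":0.85},{"rotation":[0,0,0],"xyz":[0.09,0.0685,-0.28],"grip":0.85},{"rotation":[0,0,0],"xyz":[0.1,0.0685,-0.28],"grip":0.85},{"rotation":[0,0,0],"xyz":[0.1045,0.0685,-0.28],"grip":0.85},{"rotation":[0,0,0],"xyz":[0.1045,0.0685,-0.28],"grip":0.85},{"rotation":[0,0,0],"xyz":[0.1045,0.0685,-0.28],"grip":0.85}]'
python3 -m pendant '[{"rotation":[0,0,0],"xyz":[0,0,0],"grip":0.6},{"rotation":[0,0,0],"xyz":[0,0,0],"grip":0.6},{"rotation":[0,0,0],"xyz":[0,0,0],"grip":0.5},{"rotation":[0,0,0],"xyz":[0,0,0],"grip":0.4},{"rotation":[0,0,0],"xyz":[0,0,0],"grip":0},{"rotation":[0,0,0],"xyz":[0,0,0],"grip":0},{"rotation":[0,0,0],"xyz":[0,0,0],"grip":0},{"rotation":[0,0,0],"xyz":[0,0,0],"grip":0},{"rotation":[0,0,0],"xyz":[-0.01,0,0],"grip":0},{"rotation":[0,0,0],"xyz":[-0.03,0,0],"grip":0},{"rotation":[0,0,0],"xyz":[-0.055,0,0],"grip":0},{"rotation":[0,0,0],"xyz":[-0.08,0,0],"grip":0},{"rotation":[0,0,0],"xyz":[-0.095,0,0],"grip":0},{"rotation":[0,0,0],"xyz":[-0.1,0,0],"grip":0},{"rotation":[0,0,0],"xyz":[-0.1,0,0],"grip":0}]'
python3 -m pendant '[{"rotation":[0,0,0],"xyz":[0,-0.004,0.015],"grip":0},{"rotation":[0,0,0],"xyz":[0,-0.011,0.045],"grip":0},{"rotation":[0,0,0],"xyz":[0,-0.02,0.08],"grip":0},{"rotation":[0,0,0],"xyz":[0,-0.029,0.115],"grip":0},{"rotation":[0,0,0],"xyz":[0,-0.0375,0.15],"grip":0},{"rotation":[0,0,0],"xyz":[0,-0.046,0.185],"grip":0},{"rotation":[0,0,0],"xyz":[0,-0.055,0.22],"grip":0},{"rotation":[0,0,0],"xyz":[0,-0.0625,0.25],"grip":0},{"rotation":[0,0,0],"xyz":[0,-0.0675,0.27],"grip":0},{"rotation":[0,0,0],"xyz":[0,-0.07,0.28],"grip":0},{"rotation":[0,0,0],"xyz":[0,-0.07,0.28],"grip":0},{"rotation":[0,0,0],"xyz":[0.02,-0.07,0.28],"grip":0},{"rotation":[0,0,0],"xyz":[0.045,-0.07,0.28],"grip":0},{"rotation":[0,0,0],"xyz":[0.07,-0.07,0.28],"grip":0},{"rotation":[0,0,0],"xyz":[0.088,-0.07,0.28],"grip":0},{"rotation":[0,0,0],"xyz":[0.096,-0.07,0.28],"grip":0},{"rotation":[0,0,0],"xyz":[0.1005,-0.07,0.28],"grip":0},{"rotation":[0,0,0],"xyz":[0.1005,-0.07,0.28],"grip":0},{"rotation":[0,0,0],"xyz":[0.1005,-0.07,0.28],"grip":0}]'
python3 -m pendant '[{"rotation":[0,0,0],"xyz":[0,0,0],"grip":0.65},{"rotation":[0,0,0],"xyz":[0,0,0],"grip":0.8},{"rotation":[0,0,0],"xyz":[0,0,0],"grip":1},{"rotation":[0,0,0],"xyz":[0,0,0],"grip":1},{"rotation":[0,0,0],"xyz":[0,0,0],"grip":1},{"rotation":[0,0,0],"xyz":[-0.02,0,0],"grip":1},{"rotation":[0,0,0],"xyz":[-0.045,0,0],"grip":1},{"rotation":[0,0,0],"xyz":[-0.07,0,0],"grip":1},{"rotation":[0,0,0],"xyz":[-0.095,0,0],"grip":1},{"rotation":[0,0,0],"xyz":[-0.105,0.0015,0],"grip":1},{"rotation":[0,0,0],"xyz":[-0.105,0.0015,0],"grip":1},{"rotation":[0,0,0],"xyz":[-0.105,0.0015,0],"grip":1},{"rotation":[0,0,0],"xyz":[-0.105,0.0015,0],"grip":1}]'
python3 - <<'E'
from h import *
s=read_state(); T=Tool(s); np.save('T13.npy',T); im=snapshot('wrist'); cv2.imwrite('pics/w13.png',im)
E
python3 cmp.py pics/w13.png T13.npy ring beam
```

```text
t: 35.73
position: [0.5047, -0.2839, 0.0268]
tool_rot: [-123.7, 89.9, -24.6]
contact_force: [0.1, -0.1, 0.3]
width: 0.848
t: 36.98
position: [0.504, -0.2843, 0.1271]
tool_rot: [-104.4, 89.8, -5.5]
contact_force: [0.0, 0.3, -3.5]
width: 0.552
t: 38.57
position: [0.5272, 0.0018, 0.0263]
tool_rot: [102.4, 89.8, -158.7]
contact_force: [-4.6, -0.3, 6.5]
width: 0.555
t: 39.65
position: [0.5263, 0.0029, 0.1288]
tool_rot: [88.2, 89.8, -172.8]
contact_force: [-0.2, -0.4, -0.5]
width: 1.0
tray tr score 0.9 px [-4.94 -0.89] move tool y,z mm [ 0.01 -0.15]
tray tl score 0.991 px [-7.92 -0.44] move tool y,z mm [ 0.1  -0.11]
tray br score 0.971 px [-4.05  1.78] move tool y,z mm [-0.11  0.14]
tray wall score 0.987 px [-7.66 -0.39] move tool y,z mm [-0.05 -0.53]
tray mean [-0.01 -0.17]
ring score 0.98 px [-5.25  3.31] move tool y,z mm [-0.26  0.85]
ring rel tray [-0.24  1.02]
beam score 0.961 px [-2.78  2.01] move tool y,z mm [1.41 0.45]
beam rel tray [1.43 0.62]
```

Ring holds (0.2/1.0 mm) and the beam is within 1.4/0.6 mm. Last, the box.

```bash
python3 -m pendant '[{"rotation":[0,0,0],"xyz":[0,0.005,-0.02],"grip":1},{"rotation":[0,0,0],"xyz":[0,0.013,-0.06],"grip":1},{"rotation":[0,0,0],"xyz":[0,0.021,-0.1],"grip":1},{"rotation":[0,0,0],"xyz":[0,0.029,-0.14],"grip":1},{"rotation":[0,0,0],"xyz":[0,0.037,-0.18],"grip":1},{"rotation":[0,0,0],"xyz":[0,0.046,-0.22],"grip":1},{"rotation":[0,0,0],"xyz":[0,0.054,-0.26],"grip":1},{"rotation":[0,0,0],"xyz":[0,0.062,-0.3],"grip":1},{"rotation":[0,0,0],"xyz":[0,0.068,-0.328],"grip":1},{"rotation":[0,0,0],"xyz":[0,0.0705,-0.34],"grip":1},{"rotation":[0,0,0],"xyz":[0,0.0705,-0.34],"grip":1},{"rotation":[0,0,0],"xyz":[0.015,0.0705,-0.34],"grip":0.9},{"rotation":[0,0,0],"xyz":[0.04,0.0705,-0.34],"grip":0.85},{"rotation":[0,0,0],"xyz":[0.065,0.0705,-0.34],"grip":0.85},{"rotation":[0,0,0],"xyz":[0.09,0.0705,-0.34],"grip":0.85},{"rotation":[0,0,0],"xyz":[0.1,0.0705,-0.34],"grip":0.85},{"rotation":[0,0,0],"xyz":[0.1045,0.0705,-0.34],"grip":0.85},{"rotation":[0,0,0],"xyz":[0.1045,0.0705,-0.34],"grip":0.85},{"rotation":[0,0,0],"xyz":[0.1045,0.0705,-0.34],"grip":0.85}]'
python3 -m pendant '[{"rotation":[0,0,0],"xyz":[0,0,0],"grip":0.6},{"rotation":[0,0,0],"xyz":[0,0,0],"grip":0.6},{"rotation":[0,0,0],"xyz":[0,0,0],"grip":0.5},{"rotation":[0,0,0],"xyz":[0,0,0],"grip":0.4},{"rotation":[0,0,0],"xyz":[0,0,0],"grip":0},{"rotation":[0,0,0],"xyz":[0,0,0],"grip":0},{"rotation":[0,0,0],"xyz":[0,0,0],"grip":0},{"rotation":[0,0,0],"xyz":[0,0,0],"grip":0},{"rotation":[0,0,0],"xyz":[-0.01,0,0],"grip":0},{"rotation":[0,0,0],"xyz":[-0.03,0,0],"grip":0},{"rotation":[0,0,0],"xyz":[-0.055,0,0],"grip":0},{"rotation":[0,0,0],"xyz":[-0.08,0,0],"grip":0},{"rotation":[0,0,0],"xyz":[-0.095,0,0],"grip":0},{"rotation":[0,0,0],"xyz":[-0.1,0,0],"grip":0},{"rotation":[0,0,0],"xyz":[-0.1,0,0],"grip":0}]'
python3 -m pendant '[{"rotation":[0,0,0],"xyz":[0,-0.004,0.015],"grip":0},{"rotation":[0,0,0],"xyz":[0,-0.011,0.045],"grip":0},{"rotation":[0,0,0],"xyz":[0,-0.02,0.08],"grip":0},{"rotation":[0,0,0],"xyz":[0,-0.029,0.115],"grip":0},{"rotation":[0,0,0],"xyz":[0,-0.0375,0.15],"grip":0},{"rotation":[0,0,0],"xyz":[0,-0.046,0.185],"grip":0},{"rotation":[0,0,0],"xyz":[0,-0.055,0.22],"grip":0},{"rotation":[0,0,0],"xyz":[0,-0.0625,0.25],"grip":0},{"rotation":[0,0,0],"xyz":[0,-0.069,0.27],"grip":0},{"rotation":[0,0,0],"xyz":[0,-0.0725,0.28],"grip":0},{"rotation":[0,0,0],"xyz":[0,-0.0725,0.28],"grip":0},{"rotation":[0,0,0],"xyz":[0,-0.0725,0.28],"grip":0},{"rotation":[0,0,0],"xyz":[0.02,-0.0725,0.28],"grip":0},{"rotation":[0,0,0],"xyz":[0.045,-0.0725,0.28],"grip":0},{"rotation":[0,0,0],"xyz":[0.07,-0.0725,0.28],"grip":0},{"rotation":[0,0,0],"xyz":[0.088,-0.0725,0.28],"grip":0},{"rotation":[0,0,0],"xyz":[0.096,-0.0725,0.28],"grip":0},{"rotation":[0,0,0],"xyz":[0.1003,-0.0725,0.28],"grip":0},{"rotation":[0,0,0],"xyz":[0.1003,-0.0725,0.28],"grip":0},{"rotation":[0,0,0],"xyz":[0.1003,-0.0725,0.28],"grip":0}]'
python3 -m pendant '[{"rotation":[0,0,0],"xyz":[0,0,0],"grip":0.65},{"rotation":[0,0,0],"xyz":[0,0,0],"grip":0.8},{"rotation":[0,0,0],"xyz":[0,0,0],"grip":1},{"rotation":[0,0,0],"xyz":[0,0,0],"grip":1},{"rotation":[0,0,0],"xyz":[0,0,0],"grip":1},{"rotation":[0,0,0],"xyz":[-0.02,0,0],"grip":1},{"rotation":[0,0,0],"xyz":[-0.045,0,0],"grip":1},{"rotation":[0,0,0],"xyz":[-0.07,0,0],"grip":1},{"rotation":[0,0,0],"xyz":[-0.095,0,0.03],"grip":1},{"rotation":[0,0,0],"xyz":[-0.1048,0.002,0.06],"grip":1},{"rotation":[0,0,0],"xyz":[-0.1048,0.002,0.06],"grip":1},{"rotation":[0,0,0],"xyz":[-0.1048,0.002,0.06],"grip":1},{"rotation":[0,0,0],"xyz":[-0.1048,0.002,0.06],"grip":1},{"rotation":[0,0,0],"xyz":[-0.1048,0.002,0.06],"grip":1}]'
python3 - <<'E'
from h import *
s=read_state(); T=Tool(s); np.save('T14.npy',T); im=snapshot('wrist'); cv2.imwrite('pics/w14.png',im)
cv2.imwrite('pics/c14.png',np.hstack([cv2.resize(im,(400,300)),cv2.resize(snapshot('side')[170:440,160:400],(360,300))]))
E
python3 cmp.py pics/w14.png T14.npy ring beam box
```

```text
t: 41.28
position: [0.5119, -0.3436, 0.0267]
tool_rot: [-130.9, 89.9, -31.9]
contact_force: [0.8, -0.1, 0.3]
width: 0.85
t: 42.53
position: [0.5112, -0.3437, 0.1268]
tool_rot: [-100.3, 89.9, -1.3]
contact_force: [0.3, -0.9, -4.4]
width: 0.55
t: 44.2
position: [0.5382, -0.0571, 0.0264]
tool_rot: [110.3, 89.9, -150.8]
contact_force: [-3.3, -2.0, 3.1]
width: 0.551
t: 45.37
position: [0.527, 0.0025, 0.1295]
tool_rot: [96.1, 89.9, -164.9]
contact_force: [-0.1, -0.2, -0.4]
width: 0.998
tray tr score 0.877 px [-3.94  0.29] move tool y,z mm [-0.01 -0.08]
tray tl score 0.993 px [-5.84  0.73] move tool y,z mm [ 0.06 -0.06]
tray br score 0.976 px [-3.06  1.8 ] move tool y,z mm [-0.08  0.07]
tray wall score 0.988 px [-5.73  0.43] move tool y,z mm [-0.09 -0.51]
tray mean [-0.03 -0.15]
ring score 0.981 px [-4.09  3.45] move tool y,z mm [-0.28  0.87]
ring rel tray [-0.25  1.02]
beam score 0.951 px [-1.53  2.53] move tool y,z mm [1.42 0.48]
beam rel tray [1.44 0.62]
box score 0.978 px [-3.86  2.  ] move tool y,z mm [0.34 0.48]
box rel tray [0.37 0.63]
```

```bash
python3 -m pendant '[{"rotation":[0,0,0],"xyz":[-0.03,0,0],"grip":1},{"rotation":[0,0,0],"xyz":[-0.06,0,0],"grip":1},{"rotation":[0,0,0],"xyz":[-0.08,0,0],"grip":1},{"rotation":[0,0,0],"xyz":[-0.08,0,0],"grip":1},{"rotation":[0,0,0],"xyz":[-0.08,0,0],"grip":1}]'; python3 -c "
from cell import *
print(finish_job())"
```

```text
t: 45.88
position: [0.5279, 0.0026, 0.2109]
tool_rot: [-74.2, 89.9, 24.7]
contact_force: [0.8, -0.6, -1.4]
width: 1.003
the job is handed in; nothing more can be done
None
```

I handed the job in at about 46 s. All three offcuts went onto the rubber mat, the bar was laid on the base plate, and each offcut was then stood back in its place in the tray. I never gripped the tape measure or the tin and saw no contact with either, but I did not re-measure where they stand.

- **Bar:** the first placement was 2.8 mm off the plate's centre line, so I gripped it again and moved it. After that it measured about 0.7 mm off sideways. Lengthwise it measured about 0.4 mm off before the regrip and was not re-measured. It lies parallel to the plate within about half a degree.
- **Offcuts:** compared with the first close picture, relative to the tray:

| Offcut | Off along tray x | Off along tray y |
|---|---|---|
| Ring | 0.3 mm | 1.0 mm |
| Beam | 1.4 mm | 0.6 mm |
| Box | 0.4 mm | 0.6 mm |

- **Checks that failed or disagreed:**
  - The first colour mask for the plate failed, so I redid it with another one.
  - The wrist camera and the gripper disagreed by 1 to 2 mm, so I judged the put-backs relative to the tray instead.
  - The last picture could not be viewed because the limit of 16 was reached. The final state is therefore confirmed by image matching, not by eye.

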